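# Load a bamboo blank into the sloping oblong die

### The arm

A 6-joint arm with a two-finger parallel gripper is mounted at the origin on the work surface. World frame = base frame: x ahead of the robot, y to its left, z up, the work surface at z = 0. Lengths are in mm, angles in rad, forces in N, time in s.
With the tool pointing down it reaches from about 350 to 975 mm from the base axis. Payload 7.1 kg.
Tool frame: the origin (TCP) lies at the very end of the fingers, on their centre line; the grasp point (between the pads) lies 19 mm behind it; z points along the fingers, y is the direction in which the jaws open and shut (so a half turn about z gives the same grasp; the last joint's range is limited). The gripper opens to 88 mm and grips with 3 to 60 N. Pads are 20 mm wide; open, the fingers measure 115 mm over their backs; the gripper's body (75 mm by 178 mm) begins 61 mm behind the grasp point.
Start: joints at [-1.332, 0.423, 1.63, -0, 1.089, -0.019], TCP at [159.365, -604.324, 222.675] pointing down, gripper open.
Joint ranges: [-3, 3], [-0.9, 2.11], [0.09, 2.58], [-1.31, 4.45], [0.11, 2.69], [-2.54, 2.54]. Speed limits (rad/s): [2.39, 2.39, 3.01, 3.14, 3.14, 3.14].

### API

Orientations are given as a rotation vector (axis times angle).
In Python, from workcell import monitor, vision, order, find_in, regions_of, place_of gives the robot as it stands. The module is installed in compiled form; this text tells all that it offers.
- The arm moves only by the tool carry_out, never from a script. Its argument "targets" is a list of rows, each a list of 3 entries, a list of its own where there are three numbers: the turn, a rotation vector about the world's x, y, z in degrees, then the shift along the world's x, y, z in mm, then the finger opening in mm, from 0 to 87.8. In form: [[[rx, ry, rz], [x, y, z], hand], ...]. A call has 1 to 10 rows; each row is the pose to reach, as a shift and turn from the pose commanded when the call began; what a row does not reach only later rows make up. A row lasts 1/12 s, in which the tool goes at most 41.7 mm and 7.16 degrees, less where a joint would pass 70% of its speed; a pose out of reach is approached as far as the arm can. A call with a gripper value outside its range is refused whole. The fingers move at their own pace and stop on an object; the grip force is fixed at half the most. Time passes only in rows, so rows that repeat a pose let the fingers close. It gives the time, the measured TCP pose, the force and the opening at its end, in the units of the state.
- monitor.get_obs(): the state, without advancing time (a new reading comes with each control period).
- vision.get_image(name): name is "scene" or "top" or "wrist"; returns the picture (420x560x3 uint8, red, green, blue); there is no depth.
- vision.camera_model(name): a dict with "K" (3x3 intrinsics, pixels), "dist" ([k1, k2, p1, p2, k3] as OpenCV has them; the pictures are not rectified), "rvec" (rotation vector, rad) and "tvec" (3), from world to camera coordinates, as OpenCV has them. Camera axes: x right, y down, z forward; pixel columns grow to the right and rows downward; lengths in mm; the calibration is good to about 2 mm. A picture is of the moment at which its call begins: read the wrist's pose just before it. camera_model takes no time and is no camera call; for the wrist camera it gives the pose at the moment of the call.
- order.close_job(): hands the job in, once; it reports no verdict.
Trained networks look in the newest picture that a camera, given by its name, has taken for a name from the list of things; names that differ only in an ending like _2 or _b are one class to them, and where a whole thing is asked for, a point or a joint stands for the part that bears it (a point fixed in the world has none). Each returns a list of dicts, best first, with "confidence" (0 to 1); they miss things now and then, are a little off and sometimes report something else, mostly with a low value. They report only what shows in the picture. A call takes as long as a camera call. They do not tell look-alikes from the thing itself.
- find_in(query, camera): "point" ([x, y, z] in mm, in the coordinates of the camera as it stood for that picture, good to about 4 mm: the middle of the surface that is visible of it).
- regions_of(query, camera): "mask" (420x560 bool, what is visible of it).
- place_of(query, camera): "point" ([x, y, z] in mm, in the coordinates of the camera as it stood for that picture, good to about 4 mm: a listed point, or the origin of a listed thing).
The state is a dict: "t": time; "qpos": joint angles; "qvel": joint speeds; "joint_torque": joint torques, N m; "ee_pos": TCP position; "orientation": TCP orientation; "ft_force": force on the tool from outside, world axes, zero at the start; "moment": the same for the moment, N m; "width": finger opening in mm.
Only numpy, scipy, OpenCV 4.12 (cv2) and the standard library are available. Lean on these libraries where they do the work, as an engineer would, in place of code of your own. Each camera call takes 0.05 s, during which the arm holds its last target.

### The job

Take just the top blank off the stack and lay it fully home in the die whose cavity has its oblong outline, flat on the cavity floor. Then swing that die's red keeper arm all the way round so that it points straight down the slope over the end of the blank, and let go. Leave the other blanks on their stack, and the other die, its keeper and everything else on the bench as they are.

Things in the scene. Friction and masses are not known exactly. Their poses are not given: they have to be found in the camera images.
- top_blank: uppermost of three equal stacked oblong bamboo blanks, 100 (x, long) x 60 (y) x 20 (z) mm, about 0.09 kg; origin: centre of underside. Both faces are alike and either end may go first
- top_blank_center (a point): middle of the top blank (10 mm above its underside)
- middle_blank: blank directly under the top one, same size; stays on the stack; origin: centre of underside
- bottom_blank: lowest blank, same size; stays; origin: centre of underside. It lies on a dark board 150 x 100 x 10 mm with a 12 mm high, 80 mm wide stop bar 13 mm beyond each short end of the stack; the long sides are free
- oblong_die: steel die face sloping 28 deg up away from the robot, on a green stand; OBLONG cavity 104 (x) x 64 (y) mm, 10 mm deep. Origin: centre of cavity floor. Frame: x up the slope (away from robot), y left, z out of the face; face spans x -65..105, y +-62 mm. Long walls are cut away to floor level at x -28..28 mm as finger gaps. A seated blank stands 10 mm proud of the face
- oblong_keeper (a joint): red keeper arm of the oblong die, turning about the face's z (rad): 0 = aside, pointing to the face's +y; grows anticlockwise seen onto the face, to 1.57 = pointing down the slope (-x) over the blank's upper end; stop at 1.60. Moves easily, stays where left. Arm 18 mm wide, 8 thick, its underside 23 mm above the cavity floor, 3 above a seated blank
- oblong_keeper_pivot (a point): on the turning axis of that keeper, at its arm's underside: 75 mm up the slope from the oblong cavity's centre and 23 mm above its floor
- oblong_keeper_post (a point): top of the round post (16 mm thick, standing 31 mm above the arm, square to the face) at the free end of that keeper, 50 mm from the pivot axis; pinch or push the post
- round_die: like stand and sloping face, with a ROUND cavity 90 mm across, 10 mm deep; not used. Origin: centre of the cavity floor. Frame: x up the slope (away from robot), y left, z out of the face
- round_keeper (a joint): the like keeper arm of the round die (rad, 0 = swung aside); not used
- disc_low: lower of two round bamboo discs stacked on the bench, 86 mm across, 20 mm thick; a bystander; origin: centre of underside
- disc_high: upper of the two round discs, same size; a bystander; origin: centre of underside
- mallet: wooden mallet lying on the bench, 250 mm long, handle towards its -x; a bystander; origin: underside, mid-length
- dust_brush: dust brush lying on the bench, 180 mm long; a bystander; origin: underside, mid-length
- glue_jar: glass jar with yellow cap, 66 mm across, 80 mm tall; a bystander; origin: centre of underside
- oil_tin: tin with blue band, 70 mm across, 100 mm tall; a bystander; origin: centre of underside
There are look-alikes about, which are no part of the job. Leave any yellow look-alike of the part that bears oblong_die alone.

How it is judged (in metres and radians):
On the way, in this order (a step that is already met when the one before it is completed fails the run):
1. the top blank lies fully home in the oblong cavity (x of top_blank_center in the frame of oblong_die between -0.005 and 0.005 m and y of top_blank_center in the frame of oblong_die between -0.005 and 0.005 m and z of top_blank_center in the frame of oblong_die between 0.006 and 0.0135 m and angle between the x axis of top_blank and the x axis of oblong_die, either way round below 0.1 rad and angle between the z axis of top_blank and the z axis of oblong_die, either way round below 0.06 rad), for 0.3 s.
2. the oblong die's keeper has been swung over the seated blank (all of step 1 and value of joint oblong_keeper above 1.35 rad), for 0.2 s.
At the end, for the whole second after the job is handed in: Top blank at rest in the oblong cavity: middle within 5 mm of its centre along and across, 6-13.5 mm above the floor, aligned within 0.1 rad, flat within 0.06; oblong keeper over 1.35 rad and still; other blanks moved under 25 mm, other loose things under 30 mm; round keeper under 0.55 rad (all of step 2 and linear speed of top_blank below 0.02 m/s and velocity of joint oblong_keeper between -0.05 and 0.05 rad/s and distance of each of bottom_blank, middle_blank from where it was at the start of the episode below 0.025 m and distance of each of disc_low, disc_high, mallet, dust_brush, glue_jar, oil_tin from where it was at the start of the episode below 0.03 m and value of joint round_keeper below 0.55 rad); the robot touches nothing.
It fails at once if another blank is dragged off or knocked off the stack (over 25 mm) (distance of any of bottom_blank, middle_blank from where it was at the start of the episode above 0.025 m).
It fails at once if a bystander is shoved over 30 mm or the round die's keeper is swung (distance of any of disc_low, disc_high, mallet, dust_brush, glue_jar, oil_tin from where it was at the start of the episode above 0.03 m or value of joint round_keeper above 0.55 rad).
It also fails if it takes over 54 s, if anything falls off the work surface, if the arm or the gripper's body presses on something with over 40 N, if the wrist force passes 120 N, or if a joint passes its speed limit or range.

## Working session

There is one attempt and no reset: what is moved stays moved. The work goes in short steps, Python scripts to look and compute and a tool call to move; the robot and the scene stay as the last step left them, time stands still between calls to the robot, and variables do not carry over. Pictures are saved under pics/ and viewed, and the job is handed in when it is done.

Besides the shell and the picture viewer there is one more tool, called after "Request:" as a command line: name --argument value ..., lists and objects as JSON in quotes. carry_out: Moves the arm, as the interface text tells. Its arguments: {"type":"object","properties":{"targets":{"type":"array","items":{"type":"array"}}},"required":["targets"]}

```bash
mkdir -p pics
cat > h.py <<'E'
import numpy as np,cv2
from workcell import monitor,vision,order,find_in,regions_of,place_of
def RT(n):
    m=vision.camera_model(n);R=cv2.Rodrigues(np.array(m['rvec'],float))[0];return m,R,np.array(m['tvec'],float).ravel()
def c2w(n,p):
    m,R,t=RT(n);return R.T@(np.array(p,float)-t)
def w2p(n,P):
    m,R,t=RT(n);return cv2.projectPoints(np.array(P,float).reshape(-1,1,3),np.array(m['rvec'],float),t,np.array(m['K'],float),np.array(m['dist'],float))[0].reshape(-1,2)
def ray(n,px):
    m,R,t=RT(n);u=cv2.undistortPoints(np.array(px,float).reshape(-1,1,2),np.array(m['K'],float),np.array(m['dist'],float)).reshape(-1,2)
    d=np.c_[u,np.ones(len(u))]@R;return -R.T@t,d
def onplane(n,px,p0,nn):
    o,d=ray(n,px);s=((np.array(p0)-o)@nn)/(d@nn);return o+d*s[:,None]
def save(n,f):
    im=vision.get_image(n);cv2.imwrite('pics/'+f,im[:,:,::-1]);return im
E
python3 - <<'E'
from h import *
np.set_printoptions(precision=1,suppress=True)
print(monitor.get_obs())
for n in['scene','top','wrist']:
    save(n,n+'0.png')
    if n=='wrist':continue
    for q in['top_blank','oblong_die','top_blank_center','oblong_keeper_pivot','oblong_keeper_post','round_die']:
        for r in place_of(q,n)[:3]:
            p=c2w(n,r['point']);print(n,q,round(r['confidence'],2),p,w2p(n,p)[0])
E
```

```text
{'t': 0.0, 'qpos': array([-1.3,  0.4,  1.6, -0. ,  1.1, -0. ]), 'qvel': array([ 0.,  0., -0., -0.,  0.,  0.]), 'joint_torque': array([  0. , -54.5, -27.4,   0.1,   0. ,  -0. ]), 'ee_pos': array([ 159.3, -603.8,  221.9]), 'orientation': array([-3.1, -0.4,  0. ]), 'ft_force': array([-0.4, -0.5, -0.2]), 'moment': array([-0., -0.,  0.]), 'width': 87.6391891782428}
scene top_blank 0.71 [ 505.3 -240.6   52.1] [202.  260.1]
scene oblong_die 0.83 [ 253.2 -286.4   64.6] [152.7 202.9]
scene oblong_die 0.77 [505.2  21.4  66. ] [288.3 219.3]
scene oblong_die 0.61 [200.  290.5  69.9] [310.2 131.7]
scene top_blank_center 0.81 [ 501.2 -244.5   60.3] [199.6 257.7]
scene oblong_keeper_pivot 0.94 [259.7 282.8 122.7] [319.1 128.9]
scene oblong_keeper_pivot 0.84 [560.2   3.8 118.3] [293.7 222. ]
scene oblong_keeper_pivot 0.7 [ 302.8 -308.8  123.6] [146.3 202.1]
scene oblong_keeper_post 0.75 [ 307.7 -255.1  156. ] [163.4 187.8]
scene oblong_keeper_post 0.62 [237.3 332.1 158.5] [328.6 111.8]
scene oblong_keeper_post 0.6 [553.1  56.6 158.5] [310.  202.3]
scene round_die 0.55 [544.5 269.9  68.1] [367.9 196. ]
top top_blank 0.66 [ 503.8 -238.2   52.3] [354.6 202.7]
top oblong_die 0.87 [506.2  17.7  62. ] [275.2 203.1]
top oblong_die 0.84 [201.6 286.7  66.1] [190.4 301.3]
top oblong_die 0.83 [ 254.4 -286.4   64. ] [374.4 280.7]
top top_blank_center 0.81 [ 503.3 -240.3   55.9] [355.5 202.7]
top oblong_keeper_pivot 0.9 [560.1   3.  123.1] [279.4 182.4]
top oblong_keeper_pivot 0.63 [259.8 280.2 121. ] [188.9 282.6]
top oblong_keeper_pivot 0.6 [ 301.6 -307.6  117.6] [384.4 264.8]
top oblong_keeper_post 0.65 [ 309.5 -256.9  153.2] [369.8 262.2]
top oblong_keeper_post 0.65 [ 509.3 -241.4   11.1] [353.4 203.1]
top oblong_keeper_post 0.63 [553.1  57.8 152.9] [261.2 182.9]
top round_die 0.89 [543.3 277.6  63.7] [194.4 193.3]
```

View pics/scene0.png

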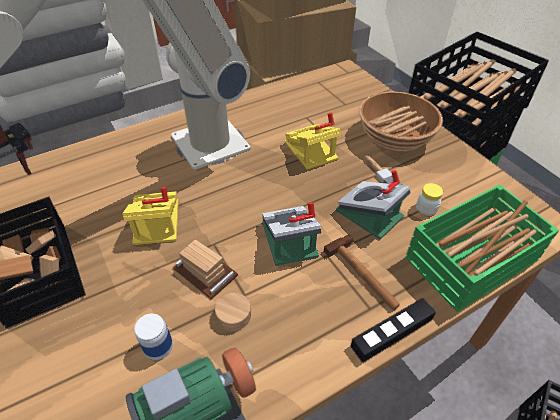

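View pics/top0.png

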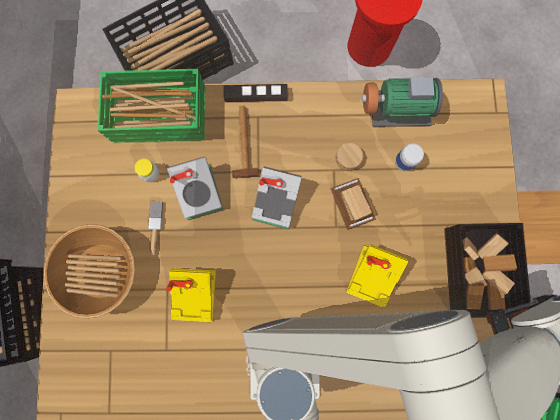

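Run:
```python
import cv2
a=cv2.imread('pics/top0.png')
c=cv2.resize(a[150:260,220:410],None,fx=4,fy=4,interpolation=cv2.INTER_CUBIC);cv2.imwrite('pics/topcrop0.png',c)
a=cv2.imread('pics/scene0.png')
c=cv2.resize(a[170:290,170:350],None,fx=4,fy=4,interpolation=cv2.INTER_CUBIC);cv2.imwrite('pics/scenecrop0.png',c)
```

```text
(no output)
```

View pics/topcrop0.png

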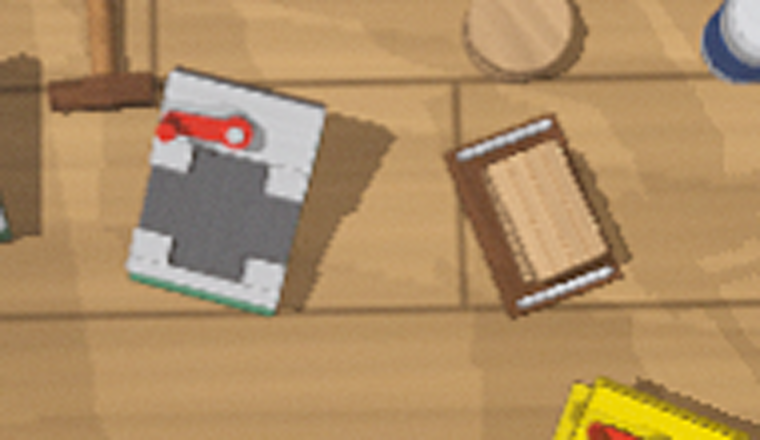

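View pics/scenecrop0.png

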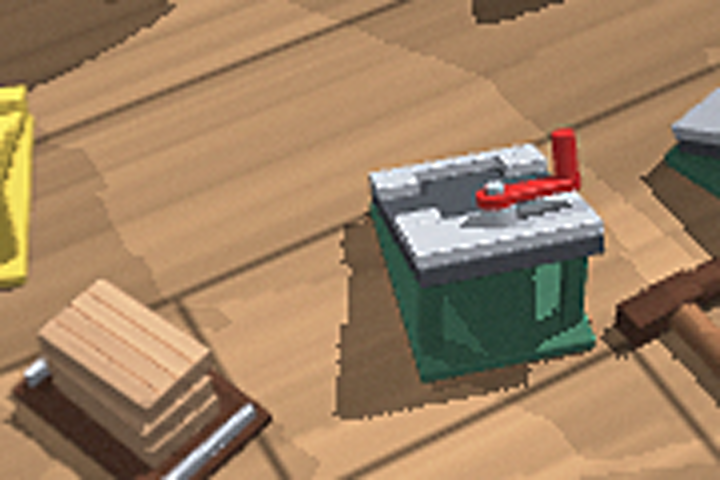

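Of the four dies, three carry red keepers with an oblong class hit. Yellow ones sit at top-view (190,301) and (374,281), and the steel one on a green stand is at (275,203). The steel die at (194,193) is the round one. The oblong die is (275,203), because the enlarged crop shows its cross-shaped oblong cavity with finger gaps, steel face and green stand. The stack is at (355,203), and the top blank is the uppermost of three there.

Run:
```python
from h import *
from scipy.spatial.transform import Rotation as Ro
np.set_printoptions(precision=2,suppress=True)
o=monitor.get_obs();R=Ro.from_rotvec(o['orientation']).as_matrix();print(R)
m,Rc,t=RT('wrist');C=-Rc.T@t;print('cam pos in tool',R.T@(C-o['ee_pos']),'cam z in tool',R.T@Rc.T,m['K'],m['dist'])
# rough yaw from networks masks
for n in['top','scene']:
    vision.get_image(n)
    for r in regions_of('top_blank',n)[:3]:
        mk=r['mask'].astype(np.uint8);ys,xs=np.nonzero(mk);rc=cv2.minAreaRect(np.c_[xs,ys].astype(np.float32))
        B=cv2.boxPoints(rc);P=onplane(n,B,[0,0,70],np.array([0,0,1.]));print(n,round(r['confidence'],2),rc,'\n',P)
    for q in['middle_blank','bottom_blank','oblong_keeper_pivot']:
        for r in place_of(q,n)[:2]:print(n,q,r['confidence'],c2w(n,r['point']))
```

```text
[[ 0.97  0.25  0.  ]
 [ 0.25 -0.97  0.  ]
 [ 0.   -0.   -1.  ]]
cam pos in tool [  69.1    -0.03 -163.48] cam z in tool [[-0.   -0.97 -0.25]
 [ 1.   -0.   -0.  ]
 [ 0.   -0.25  0.97]] [[341.7    0.   280.3 ]
 [  0.   341.7  205.69]
 [  0.     0.     1.  ]] [-0.03  0.    0.    0.    0.  ]
top 0.95 ((355.6000061035156, 202.19998168945312), (33.09380340576172, 21.46625328063965), 63.43495178222656) 
 [[ 535.85 -185.55   70.  ]
 [ 565.9  -248.39   70.  ]
 [ 469.1  -290.71   70.  ]
 [ 439.71 -228.39   70.  ]]
top bottom_blank 0.44 [ 508.76 -242.8     7.09]
top oblong_keeper_pivot 0.92 [ 299.9  -307.62  118.98]
top oblong_keeper_pivot 0.62 [561.06   1.23 124.  ]
scene 0.79 ((200.46151733398438, 257.30767822265625), (39.938411712646484, 24.40680503845215), 33.690067291259766) 
 [[ 475.9  -295.3    70.  ]
 [ 429.62 -238.91   70.  ]
 [ 541.32 -192.82   70.  ]
 [ 581.49 -248.54   70.  ]]
scene 0.53 ((200.4053955078125, 270.9324645996094), (42.05791091918945, 18.143646240234375), 8.972626686096191) 
 [[ 536.65 -315.63   70.  ]
 [ 487.98 -289.08   70.  ]
 [ 559.87 -205.01   70.  ]
 [ 605.53 -233.95   70.  ]]
scene middle_blank 0.5 [ 506.8  -246.32   32.61]
scene bottom_blank 0.52 [ 503.26 -243.53   11.15]
scene oblong_keeper_pivot 0.91 [562.65   3.47 117.66]
scene oblong_keeper_pivot 0.62 [ 302.16 -306.4   124.24]
```

View pics/wrist0.png

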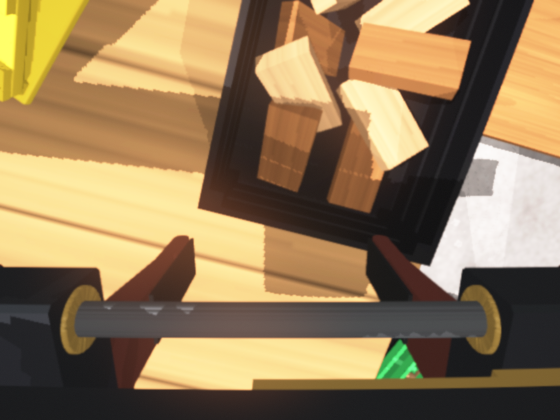

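Request:
carry_out --targets '[[[0,0,1],[30,35,0],87.8],[[0,0,2],[58,67,0],87.8],[[0,0,3],[87,100,0],87.8],[[0,0,4],[116,134,0],87.8],[[0,0,5],[145,167,0],87.8],[[0,0,6],[174,201,0],87.8],[[0,0,7],[203,234,0],87.8],[[0,0,8],[232,268,-5],87.8],[[0,0,8.6],[261,301,-10],87.8],[[0,0,8.6],[280,325,-15],87.8]]'

```text
t: 2.08
ee_pos: [432.5, -288.0, 210.0]
orientation: [3.075, 0.637, 0.002]
ft_force: [1.0, -0.1, 0.6]
width: 87.8
```

Request:
carry_out --targets '[[[0,0,0],[10,10,-3],87.8],[[0,0,0],[18,19,-7],87.8],[[0,0,0],[18,19,-7],87.8],[[0,0,0],[18,19,-7],87.8]]'

```text
t: 2.42
ee_pos: [448.8, -270.5, 202.3]
orientation: [-3.076, -0.637, 0.001]
ft_force: [0.6, 0.5, -0.7]
width: 87.7
```

Run:
```python
from h import *
np.set_printoptions(precision=2,suppress=True)
print(monitor.get_obs()['t'],monitor.get_obs()['ee_pos'],monitor.get_obs()['orientation'])
save('wrist','wrist1.png')
for q in['top_blank','top_blank_center','oblong_die','oblong_keeper_pivot']:
    for r in place_of(q,'wrist')[:3]:
        p=c2w('wrist',r['point']);print(q,round(r['confidence'],2),p,w2p('wrist',p)[0])
```

```text
2.4167 [ 448.84 -270.5   202.27] [-3.08 -0.64  0.  ]
top_blank 0.64 [ 505.07 -244.52   52.11] [277.85 123.68]
top_blank_center 0.86 [ 501.19 -242.43   62.92] [273.61 127.1 ]
oblong_die 0.82 [ 245.94 -286.29   65.42] [217.59 372.87]
oblong_keeper_pivot 0.67 [ 303.98 -304.87  121.6 ] [249.91 375.72]
```

View pics/wrist1.png

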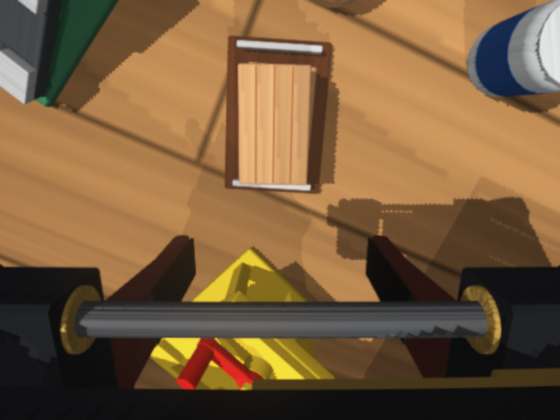

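The top blank shows at columns 237–316, rows 63–187, between the two steel stop bars. The yellow die lies behind, at (245,330).

Run:
```python
from h import *
np.set_printoptions(precision=1,suppress=True)
im=vision.get_image('wrist')
for r in regions_of('top_blank','wrist')[:2]:
    mk=r['mask'].astype(np.uint8);c=max(cv2.findContours(mk,0,cv2.CHAIN_APPROX_NONE)[0],key=cv2.contourArea).reshape(-1,2)
    P=onplane('wrist',c+0.0,[0,0,70],np.array([0,0,1.]));rc=cv2.minAreaRect(P[:,:2].astype(np.float32))
    print(r['confidence'],rc,'\n',cv2.boxPoints(rc),w2p('wrist',np.c_[cv2.boxPoints(rc),[70]*4]))
P=onplane('wrist',[(238,62.5),(316,64.5),(309,188),(236,184)],[0,0,70],np.array([0,0,1.]));print(P,P.mean(0),[np.linalg.norm(P[i]-P[i-1]) for i in range(4)])
for i,j in[(3,0),(2,1)]: d=P[j]-P[i];print(np.degrees(np.arctan2(d[1],d[0])))
c=cv2.resize(im[40:210,210:340,::-1],None,fx=3.5,fy=3.5,interpolation=cv2.INTER_CUBIC);cv2.imwrite('pics/wc1.png',c)
```

```text
0.68 ((502.73712158203125, -240.81777954101562), (101.2181625366211, 61.04688262939453), 22.15057945251465) 
 [[ 444.4 -231.6]
 [ 467.4 -288.2]
 [ 561.1 -250. ]
 [ 538.1 -193.5]] [[237.3 183.5]
 [306.5 184.8]
 [311.1  62.3]
 [235.9  60.8]]
[[ 537.6 -195.5   70. ]
 [ 561.1 -254.3   70. ]
 [ 465.6 -291.4   70. ]
 [ 443.5 -230.8   70. ]] [ 501.9 -243.    70. ] [np.float64(100.46745973618884), np.float64(63.35098445609409), np.float64(102.48044576863012), np.float64(64.53974848741473)]
20.52493322351573
21.197403033951222
```

View pics/wc1.png

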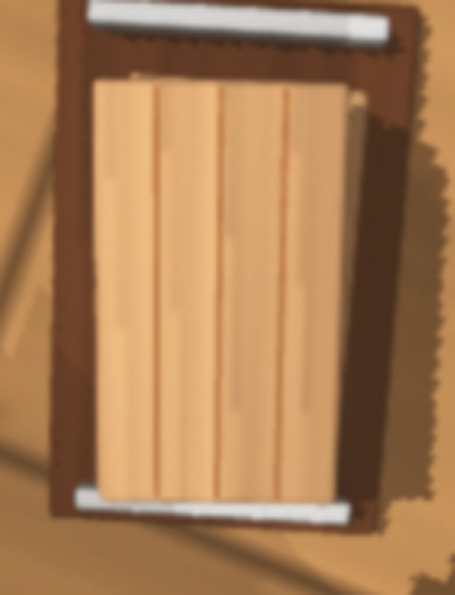

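Request:
carry_out --targets '[[[0,0,-0.6],[18,10,-15],87.8],[[0,0,-1.2],[36,20,-40],87.8],[[0,0,-1.2],[54,30,-65],87.8],[[0,0,-1.2],[54,30,-95],87.8],[[0,0,-1.2],[54,30,-120],87.8],[[0,0,-1.2],[54,30,-120],87.8],[[0,0,-1.2],[54,30,-120],87.8]]'

```text
t: 3.35
ee_pos: [502.1, -240.2, 81.6]
orientation: [-3.081, -0.603, 0.004]
ft_force: [-0.2, -0.9, 0.0]
width: 87.8
```

Run:
```python
from h import *
o=monitor.get_obs();print(o['t'],o['ee_pos'],o['orientation'],o['ft_force'])
save('wrist','wrist2.png')
```

```text
3.35 [ 502.06374837 -240.2343443    81.6499981 ] [-3.08127277 -0.60305632  0.0038091 ] [-0.16541905 -0.90388351  0.02211577]
```

View pics/wrist2.png

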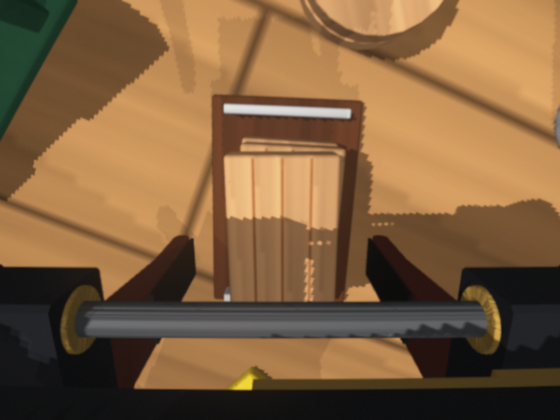

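The blank (columns 226–342) sits centred between the finger tips (193 and 368), so I go down and grip.

Request:
carry_out --targets '[[[0,0,0],[0,0,-14],87.8],[[0,0,0],[0,0,-28],87.8],[[0,0,0],[0,0,-28],87.8],[[0,0,0],[0,0,-28],50],[[0,0,0],[0,0,-28],50],[[0,0,0],[0,0,-28],50],[[0,0,0],[0,0,-28],50],[[0,0,0],[0,0,-28],50]]'

```text
t: 4.07
ee_pos: [503.5, -240.7, 55.3]
orientation: [3.082, 0.604, 0.002]
ft_force: [-0.2, 0.3, 8.0]
width: 59.6
```

Request:
carry_out --targets '[[[0,0,0],[0,0,0],50],[[0,0,0],[0,0,3],50],[[0,0,0],[0,0,8],50],[[0,0,0],[0,0,20],50],[[0,0,0],[0,0,40],50],[[0,0,0],[0,0,70],50],[[0,0,0],[0,0,100],50],[[0,0,0],[0,0,130],50],[[0,0,0],[0,0,150],50],[[0,0,0],[0,0,150],50]]'

```text
t: 4.9
ee_pos: [505.5, -241.6, 209.9]
orientation: [3.078, 0.603, 0.011]
ft_force: [-0.3, -0.4, -1.4]
width: 59.6
```

Run:
```python
from h import *
o=monitor.get_obs();print(o['t'],o['ee_pos'],o['orientation'],o['ft_force'])
save('wrist','wrist3.png');save('scene','scene3.png')
```

```text
4.9 [ 505.49735039 -241.58359114  209.93592835] [3.07780916 0.60306071 0.01068557] [-0.33149009 -0.37847891 -1.3746818 ]
```

View pics/wrist3.png

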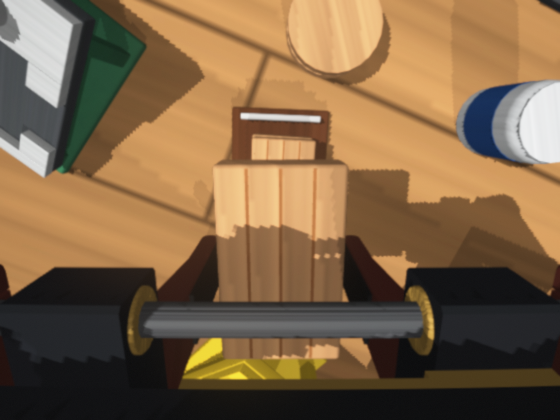

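View pics/scene3.png

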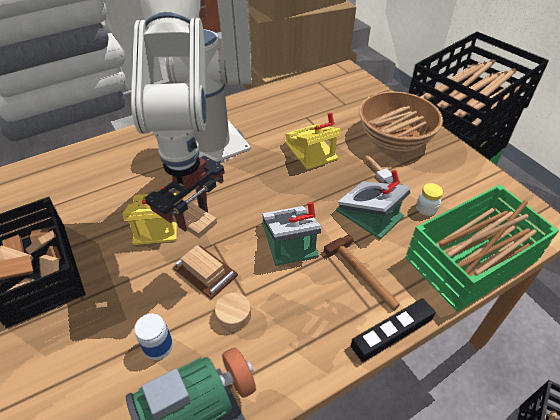

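```bash
cat >> h.py <<'E'
from scipy.spatial.transform import Rotation as Ro
def dieR(yaw,tilt=28.0):
    return (Ro.from_euler('z',yaw,degrees=True)*Ro.from_euler('y',-tilt,degrees=True)).as_matrix()
def toolR(D): return np.c_[D[:,0],-D[:,1],-D[:,2]]
def turn(Rt,Rn): return np.degrees(Ro.from_matrix(Rt@Rn.T).as_rotvec())
E
python3 - <<'E'
from h import *
np.set_printoptions(precision=2,suppress=True)
o=monitor.get_obs();Rn=Ro.from_rotvec(o['orientation']).as_matrix();D=dieR(-15);print(D)
tv=turn(toolR(D),Rn);print(tv,np.linalg.norm(tv));
T=np.array([506,18,64])+D@[-30,0,150];print(T,T-o['ee_pos'])
im=cv2.imread('pics/wrist3.png');cv2.imwrite('pics/w3c.png',cv2.resize(im[140:380,180:380],None,fx=2.5,fy=2.5,interpolation=cv2.INTER_CUBIC))
E
```

```text
[[ 0.85  0.26 -0.45]
 [-0.23  0.97  0.12]
 [ 0.47  0.    0.88]]
[  1.86 -28.35 -36.4 ] 46.178898170834024
[412.39  43.08 182.36] [-90.82 283.55 -23.11]
```

View pics/w3c.png

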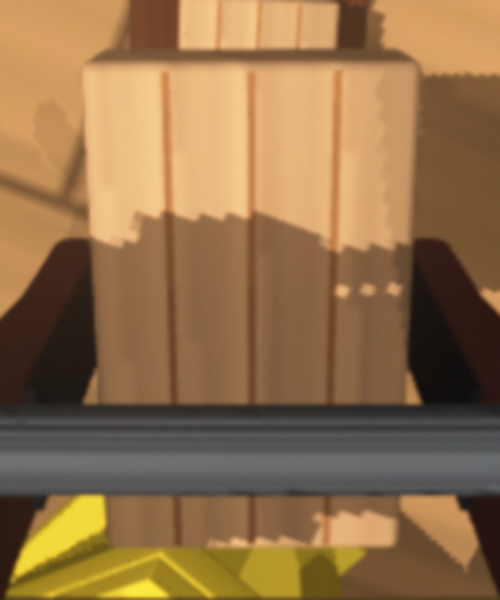

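```bash
cat > inhand.py <<'E'
from h import *
np.set_printoptions(precision=2,suppress=True)
# fixed wrist-camera pose in the tool (first reading)
Rtc=None
def toolcam():
    o=monitor.get_obs();Rn=Ro.from_rotvec(o['orientation']).as_matrix();m,Rc,t=RT('wrist')
    return m,Rn.T@Rc.T,Rn.T@(-Rc.T@t-o['ee_pos'])
def solve(px):
    m,Rtc,ptc=toolcam()
    # blank frame in tool: x fwd, y tool y, top-face z (toward palm = tool -z)
    obj=np.array([[50,-30,0],[50,30,0],[-50,-30,0],[-50,30,0]],float)
    from scipy.optimize import least_squares
    def f(v):
        R=Ro.from_euler('zy',v[3:5]).as_matrix();P=obj@R.T+v[:3]
        C=(P-ptc)@Rtc
        q=cv2.projectPoints(C.reshape(-1,1,3),np.zeros(3),np.zeros(3),np.array(m['K'],float),np.array(m['dist'],float))[0].reshape(-1,2)
        return (q-px).ravel()
    s=least_squares(f,[0,0,-18,0,0]);return s.x,s.fun
E
python3 - <<'E'
from inhand import *
x,r=solve(np.array([(214,166),(346.8,166),(222.8,358),(338.8,358)],float));print(x[:3],np.degrees(x[3:]),r)
E
```

```text
[ -2.56   0.05 -11.28] [-0.03 -1.53] [-0.01  0.02  0.1  -0.2   0.37  0.18 -0.48  0.03]
```

Request:
carry_out --targets '[[[0.2,-2.8,-3.6],[-9,28,0],50],[[0.4,-5.7,-7.3],[-18,57,0],50],[[0.6,-8.5,-10.9],[-27,85,0],50],[[0.7,-11.3,-14.6],[-36,113,-3],50],[[0.9,-14.2,-18.2],[-45,142,-6],50],[[1.1,-17.0,-21.8],[-54,170,-9],50],[[1.3,-19.8,-25.5],[-63,198,-12],50],[[1.5,-22.7,-29.1],[-73,227,-15],50],[[1.7,-25.5,-32.8],[-82,255,-19],50],[[1.9,-28.3,-36.4],[-91,283,-23],50]]'

```text
t: 5.83
ee_pos: [423.3, -2.8, 184.5]
orientation: [2.998, -0.257, 0.617]
ft_force: [0.6, -0.8, -1.5]
width: 59.8
```

Request:
carry_out --targets '[[[0,0,0],[0,0,0],50],[[0,0,0],[0,0,0],50],[[0,0,0],[0,0,0],50]]'

```text
t: 6.08
ee_pos: [425.5, -4.0, 185.7]
orientation: [2.998, -0.252, 0.617]
ft_force: [0.8, -0.2, -1.6]
width: 60.1
```

Run:
```python
from h import *
np.set_printoptions(precision=2,suppress=True)
o=monitor.get_obs();Rn=Ro.from_rotvec(o['orientation']).as_matrix();print(o['t'],o['ee_pos'],turn(toolR(dieR(-15)),Rn))
save('wrist','wrist4.png')
for q in['top_blank_center','oblong_die','oblong_keeper_pivot','oblong_keeper_post']:
    for r in place_of(q,'wrist')[:2]:
        p=c2w('wrist',r['point']);print(q,round(r['confidence'],2),p,w2p('wrist',p)[0])
```

```text
6.0833 [425.53  -3.95 185.69] [ 0.99 -4.89 -4.9 ]
top_blank_center 0.72 [420.41  -2.2  194.25] [278.46 268.18]
oblong_die 0.73 [509.51  18.29  67.18] [233.78 168.38]
oblong_keeper_pivot 0.76 [557.98   6.53 124.  ] [231.71  84.4 ]
oblong_keeper_post 0.57 [553.97  57.9  152.06] [151.35  80.52]
```

View pics/wrist4.png

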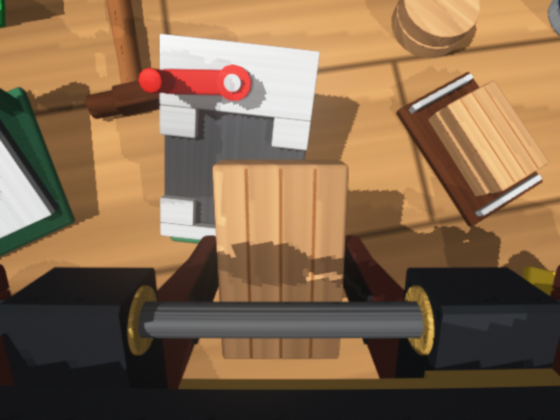

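Request:
carry_out --targets '[[[0.2,-1.2,-1.2],[-6,10,4],50],[[0.5,-2.5,-2.5],[-12,20,8],50],[[0.8,-3.7,-3.7],[-18,30,12],50],[[1,-4.9,-4.9],[-25,38,16],50],[[1,-4.9,-4.9],[-25,38,16],50],[[1,-4.9,-4.9],[-25,38,16],50],[[1,-4.9,-4.9],[-25,38,16],50],[[1,-4.9,-4.9],[-25,38,16],50]]'

```text
t: 7.0
ee_pos: [401.4, 32.2, 203.7]
orientation: [2.965, -0.396, 0.738]
ft_force: [0.5, -0.5, -1.0]
width: 60.3
```

Run:
```python
from h import *
np.set_printoptions(precision=2,suppress=True)
o=monitor.get_obs();Rn=Ro.from_rotvec(o['orientation']).as_matrix();print(o['t'],o['ee_pos'],turn(toolR(dieR(-15)),Rn),o['qpos'])
im=save('wrist','wrist5.png')
cv2.imwrite('pics/w5c.png',cv2.resize(im[0:230,130:400,::-1],None,fx=2.5,fy=2.5,interpolation=cv2.INTER_CUBIC))
```

```text
7.0 [401.41  32.17 203.66] [-0.23 -0.01  0.17] [ 0.21 -0.03  2.39 -0.58  0.4   2.54]
```

View pics/w5c.png

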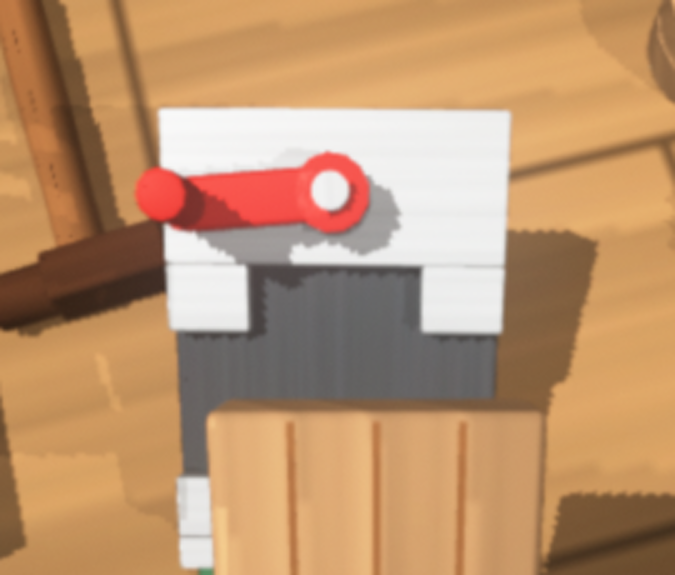

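```bash
cat > diefit.py <<'E'
from h import *
from scipy.optimize import least_squares
np.set_printoptions(precision=2,suppress=True)
def fit(n,obj,px,free_tilt=True,x0=(506,18,64,-15,28)):
    m,R,t=RT(n)
    def f(v):
        P=np.array(obj,float)@dieR(v[3],v[4]).T+v[:3]
        return (w2p_m(m,P)-px).ravel()
    def w2p_m(m,P): return cv2.projectPoints(P.reshape(-1,1,3),np.array(m['rvec'],float),np.array(m['tvec'],float).ravel(),np.array(m['K'],float),np.array(m['dist'],float))[0].reshape(-1,2)
    if free_tilt: s=least_squares(f,x0,loss='soft_l1');return s.x,s.fun
    s=least_squares(lambda v:f(np.r_[v,28.]),x0[:4],loss='soft_l1');return s.x,f(np.r_[s.x,28.])
E
python3 - <<'E'
from diefit import *
d=[(160,108,105,62),(510,111,105,-62),(167,264,52,62),(505,266,52,-62),(249,265,52,32),(420,266,52,-32),(169,331,28,62),(248,331,28,32),(421,330,28,-32),(502,333,28,-62),(178,477,-28,62),(180,568,-65,62),(180,536,-52,62)]
d=np.array(d,float);px=d[:,:2]/2.5+[130-.3,-.3];obj=np.c_[d[:,2:],np.full(len(d),10.)]
for ft in(True,False):
    x,r=fit('wrist',obj,px,ft);print(x);print(r.reshape(-1,2).T)
print(w2p('wrist',np.array([x[:3]+dieR(x[3])@[75,0,38]])), (330/2.5+130,190/2.5))
E
```

```text
[506.3   20.27  64.68 -15.81  27.3 ]
[[-0.14  0.08 -0.19 -0.35 -0.45  0.91  0.24  0.63 -0.01 -0.23 -0.54  0.48
  -0.15]
 [ 0.42 -0.05 -0.08  0.05 -0.35 -0.27 -0.28 -0.1   0.82 -0.07  0.02 -0.1
   0.17]]
[506.44  20.26  64.48 -15.83]
[[-0.43  0.24 -0.31 -0.32 -0.53  0.9   0.19  0.59 -0.03 -0.25 -0.43  0.67
   0.01]
 [ 0.26 -0.16 -0.02  0.16 -0.27 -0.16 -0.2  -0.01  0.94  0.05 -0.04 -0.36
  -0.  ]]
[[261.67  75.64]] (262.0, 76.0)
```

Run:
```python
from inhand import *
from scipy.optimize import least_squares
im=vision.get_image('wrist')
cv2.imwrite('pics/w6c.png',cv2.resize(im[145:375,190:370,::-1],None,fx=2.5,fy=2.5,interpolation=cv2.INTER_CUBIC))
m,Rtc,ptc=toolcam()
px=np.array([(214,166),(346.8,166),(222.8,358),(338.8,358)],float)
for c in(0,1,2,3):
  for fixp in (0,1):
    obj=np.array([[50-c,-30+c,0],[50-c,30-c,0],[-50+c,-30+c,0],[-50+c,30-c,0]],float)
    def f(v):
        R=Ro.from_euler('zy',[v[3],0 if fixp else v[4]]).as_matrix();P=obj@R.T+v[:3];C=(P-ptc)@Rtc
        return (cv2.projectPoints(C.reshape(-1,1,3),np.zeros(3),np.zeros(3),np.array(m['K'],float),np.array(m['dist'],float))[0].reshape(-1,2)-px).ravel()
    s=least_squares(f,[0,0,-18,0,0]);print(c,fixp,s.x[:3],np.degrees(s.x[3:]),s.fun)
```

```text
0 0 [ -1.98   0.07 -11.02] [-0.04 -1.53] [ 0.    0.02  0.11 -0.2   0.36  0.21 -0.49 -0.  ]
0 1 [ -1.81   0.06 -12.2 ] [-0.04  0.  ] [-1.09  0.4   1.2   0.17  0.39 -0.23 -0.52 -0.45]
1 0 [ -0.2    0.06 -15.44] [-0.04 -0.53] [-0.09 -0.1   0.2  -0.32  0.95  0.35 -1.08  0.14]
1 1 [ -0.13   0.06 -15.85] [-0.04  0.  ] [-0.47  0.03  0.58 -0.19  0.95  0.19 -1.09 -0.02]
2 0 [  1.6    0.05 -19.88] [-0.04  0.52] [-0.2  -0.2   0.3  -0.43  1.56  0.48 -1.69  0.27]
2 1 [  1.54   0.05 -19.48] [-0.04  0.  ] [ 0.19 -0.34 -0.08 -0.56  1.55  0.63 -1.68  0.42]
3 0 [  3.41   0.05 -24.35] [-0.05  1.6 ] [-0.32 -0.3   0.43 -0.53  2.19  0.6  -2.31  0.39]
3 1 [  3.2    0.05 -23.09] [-0.04  0.  ] [ 0.88 -0.72 -0.78 -0.94  2.19  1.08 -2.31  0.87]
```

View pics/w6c.png

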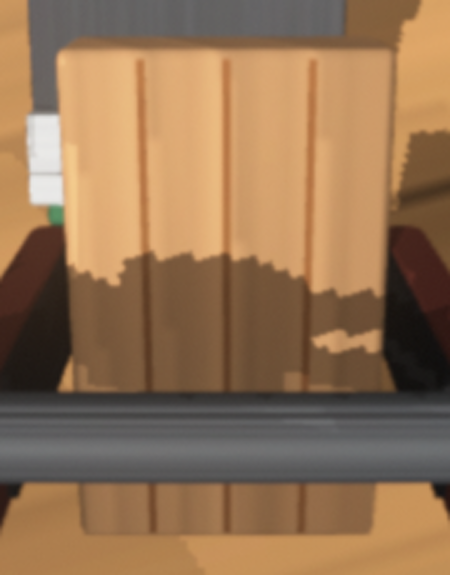

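```bash
cat > go.py <<'E'
from h import *
import sys
np.set_printoptions(precision=2,suppress=True)
O=np.array([506.4,20.3,64.5]);D=dieR(-15.8)
def rep(tgt=None):
    o=monitor.get_obs();Rn=Ro.from_rotvec(o['orientation']).as_matrix()
    print('t',o['t'],'tcp in die',D.T@(o['ee_pos']-O),'q',o['qpos'],'F die',D.T@o['ft_force'],'w',round(o['width'],1))
    print('turn left',turn(toolR(D),Rn))
    if tgt is not None: print('shift',O+D@np.array(tgt,float)-o['ee_pos'])
if __name__=='__main__':
    print(D);rep([float(a) for a in sys.argv[1:4]])
E
python3 go.py 0.5 0 34
```

```text
[[ 0.85  0.27 -0.45]
 [-0.24  0.96  0.13]
 [ 0.47  0.    0.88]]
t 7.1 tcp in die [-26.9  -17.24 171.79] q [ 0.21 -0.03  2.39 -0.58  0.4   2.54] F die [-1.54  0.18 -1.17] w 59.7
turn left [-0.2  -0.02 -0.66]
shift [  90.21   -7.61 -108.8 ]
```

Request:
carry_out --targets '[[[0,0,0],[18,-1,-20],50],[[0,0,0],[36,-3,-42],50],[[0,0,0],[54,-5,-64],50],[[-0.2,0,-0.3],[72,-6,-86],50],[[-0.2,0,-0.6],[90,-7.6,-108],50],[[-0.2,0,-0.6],[90,-7.6,-108],50],[[-0.2,0,-0.6],[90,-7.6,-108],50],[[-0.2,0,-0.6],[90,-7.6,-108],50]]'

```text
t: 7.77
ee_pos: [498.2, 11.0, 119.1]
orientation: [3.008, -0.392, 0.677]
ft_force: [-0.6, 0.2, -0.4]
width: 60.1
```

```bash
python3 go.py 0.5 0 16
python3 - <<'E'
from h import *
save('wrist','wrist7.png');save('scene','scene7.png')
E
```

```text
[[ 0.85  0.27 -0.45]
 [-0.24  0.96  0.13]
 [ 0.47  0.    0.88]]
t 7.7667 tcp in die [ 20.9  -11.23  50.72] q [ 0.07  0.31  2.26 -0.67  0.19  2.54] F die [-0.77 -0.01 -0.03] w 60.1
turn left [-1.96 -2.35 -1.26]
shift [  1.41  11.27 -40.23]
```

View pics/wrist7.png

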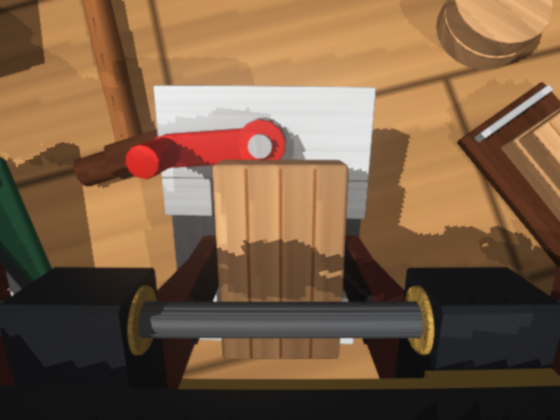

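```bash
cat > kin.py <<'E'
from h import *
from scipy.optimize import least_squares
def Rz(a): return Ro.from_euler('z',a).as_matrix()
def Ry(a): return Ro.from_euler('y',a).as_matrix()
def fkR(q): return Rz(q[0])@Ry(q[1]+q[2])@Rz(q[3])@Ry(q[4])@Rz(q[5])
def fk(q,L,off):
    A=Rz(q[0])@Ry(q[1]);B=A@Ry(q[2]);R=B@Rz(q[3])@Ry(q[4])@Rz(q[5])@Rz(off)
    p=np.array([0,0,L[0]])+A@[L[4],0,L[1]]+B@[L[5],0,L[2]]+R[:,2]*L[3]
    return p,R
E
python3 - <<'E'
from kin import *
np.set_printoptions(precision=3,suppress=True)
o=monitor.get_obs();q=o['qpos'];R=Ro.from_rotvec(o['orientation']).as_matrix()
print(q); print(fkR(q).T@R)
data=[([-1.332,.423,1.63,0,1.089,-.019],[159.365,-604.324,222.675]),(q,o['ee_pos']),([.21,-.03,2.39,-.58,.40,2.54],[401.41,32.17,203.66])]
w=[1,1,.2]
def f(L):return np.concatenate([(fk(a,L,0)[0]-p)*k for (a,p),k in zip(data,w)]+[(np.array(L)[4:])*.02])
s=least_squares(f,[300,400,400,250,0,0]);print(s.x,s.fun)
E
```

```text
[ 0.072  0.309  2.257 -0.674  0.189  2.541]
[[ 0. -1.  0.]
 [ 1.  0.  0.]
 [-0.  0.  1.]]
[202.563 532.373 432.862 215.515  43.058  35.312] [-11.569  -2.788   0.131   0.047  -0.887  -0.525  -0.725   1.118   1.973
   0.861   0.706]
```

```bash
cat >> kin.py <<'E'
def fk(q,L,off=np.pi/2):
    A=Rz(q[0])@Ry(q[1]);B=A@Ry(q[2]);R=B@Rz(q[3])@Ry(q[4])@Rz(q[5])@Rz(off)
    p=np.array([0,0,L[0]])+A@[L[4],L[6],L[1]]+B@[L[5],0,L[2]]+R[:,2]*L[3]
    return p,R
E
python3 - <<'E'
from kin import *
np.set_printoptions(precision=3,suppress=True)
o=monitor.get_obs();q=o['qpos']
data=[([-1.332,.423,1.63,0,1.089,-.019],[159.365,-604.324,222.675]),(q,o['ee_pos']),([.21,-.03,2.39,-.58,.40,2.54],[401.41,32.17,203.66])]
w=[1,1,.2]
def solve(fix):
    def f(v):
        L=np.array(v);L=np.r_[L[:4],L[4]*fix[0],L[5]*fix[1],L[6]];return np.concatenate([(fk(a,L)[0]-p)*k for (a,p),k in zip(data,w)]+[L[4:6]*.02])
    s=least_squares(f,[300,400,400,250,0,0,10]);return s
Ls=[]
for fx in[(1,1),(0,0),(1,0),(0,1)]:
    s=solve(fx);L=np.r_[s.x[:4],s.x[4]*fx[0],s.x[5]*fx[1],s.x[6]];print(L,s.cost)
    Ls.append(L)
# IK at die, both flips
lo=np.array([-3,-.9,.09,-1.31,.11,-2.54]);hi=np.array([3,2.11,2.58,4.45,2.69,2.54])
O=np.array([506.4,20.3,64.5]);
def ik(T,Rt,L,q0):
    def f(a):
        p,R=fk(a,L);return np.r_[(p-T)/100,Ro.from_matrix(R.T@Rt).as_rotvec()]
    s=least_squares(f,np.clip(q0,lo+1e-3,hi-1e-3),bounds=(lo,hi));return s.x,np.abs(s.fun).max()
rng=np.random.default_rng(0)
for z in(4,14,34,60,100):
  for flip in(0,1):
    D=dieR(-15.8);Rt=toolR(D)@Rz(np.pi*flip);T=O+D@[0.5,0,z]
    for L in Ls[:3]:
      best={}
      for k in range(30):
        a,e=ik(T,Rt,L,np.array([.05,.4,2.1,0,.3,0])+rng.normal(0,1,6)*[.1,.2,.2,2,.3,1.5])
        key=tuple(np.round(a,1)) 
        if e<.02: best[key]=a
      for a in best.values():print(z,flip,a)
E
```

```text
[308.658 562.003 483.176 306.286   1.6    76.086  11.732] 1.24430011804652
[ 63.694 621.427 414.251 212.06    0.      0.      5.934] 89.22599257326905
[ 85.698 582.504 407.513 192.674  24.276   0.      4.741] 83.03084991860919
[308.273 564.319 483.924 307.981   0.     76.419  11.836] 1.269540667617701
4 0 [ 0.13   0.457  2.278  4.45   0.192 -2.513]
4 0 [ 0.102  0.406  2.322  4.45   0.18  -2.539]
4 0 [ 0.096  0.409  2.314  4.446  0.177 -2.54 ]
4 1 [0.13  0.457 2.278 4.45  0.192 0.629]
4 1 [0.102 0.406 2.322 4.45  0.18  0.603]
4 1 [0.096 0.409 2.314 4.45  0.177 0.597]
14 0 [ 0.133  0.432  2.292  4.45   0.191 -2.512]
14 0 [ 0.104  0.384  2.33   4.45   0.178 -2.539]
14 0 [ 0.099  0.388  2.323  4.448  0.176 -2.54 ]
14 1 [0.133 0.432 2.292 4.45  0.191 0.629]
14 1 [0.104 0.384 2.33  4.45  0.178 0.603]
14 1 [0.099 0.388 2.323 4.45  0.175 0.598]
34 1 [ 0.143  0.373  2.284 -1.31   0.195  0.112]
34 1 [ 0.113  0.34   2.312 -1.31   0.182  0.085]
34 1 [ 0.108  0.342  2.31  -1.31   0.179  0.08 ]
60 1 [ 0.16   0.306  2.309 -1.206  0.214  0.017]
60 1 [ 0.127  0.285  2.316 -1.142  0.204 -0.078]
60 1 [ 0.121  0.285  2.318 -1.153  0.2   -0.071]
100 1 [ 0.184  0.194  2.322 -0.871  0.276 -0.307]
100 1 [ 0.147  0.2    2.302 -0.81   0.269 -0.401]
100 1 [ 0.14   0.198  2.312 -0.826  0.261 -0.39 ]
```

```bash
cat >> kin.py <<'E'
LK=np.array([308.658,562.003,483.176,306.286,1.6,76.086,11.732])
lo=np.array([-3,-.9,.09,-1.31,.11,-2.54]);hi=np.array([3,2.11,2.58,4.45,2.69,2.54])
O=np.array([506.4,20.3,64.5])
def ikb(T,Rt,q0,m=0.02,wr=1.0,L=LK):
    def f(a):
        p,R=fk(a,L);return np.r_[(p-T)/10,wr*Ro.from_matrix(R.T@Rt).as_rotvec()]
    s=least_squares(f,np.clip(q0,lo+m+1e-3,hi-m-1e-3),bounds=(lo+m,hi-m));p,R=fk(s.x,L)
    return s.x,p-T,R
E
python3 - <<'E'
from kin import *
np.set_printoptions(precision=3,suppress=True)
D=dieR(-15.8)
for m in(.02,.1):
 for z in(4,14,34,60):
  Rt=toolR(D)@Rz(np.pi);T=O+D@[-.5,0,z]
  a,e,R=ikb(T,Rt,np.array([.15,.3,2.3,-1.2,.2,.1]),m)
  print(m,z,a,'poserr',np.linalg.norm(e).round(2),'rot err in die frame deg',np.degrees(Ro.from_matrix(D.T@R@Rt.T@D).as_rotvec()))
print('pitch options')
for dp in(0,-1,-2,-3,-4,-5,-6):
  for z in (5,):
   D2=dieR(-15.8,28+dp);Rt=toolR(D2)@Rz(np.pi);T=O+D@[-.5,0,z]
   a,e,R=ikb(T,Rt,np.array([.15,.3,2.3,-1.2,.2,.1]));print(dp,a,np.linalg.norm(e).round(2),np.degrees(Ro.from_matrix(R@Rt.T).as_rotvec()))
E
```

```text
0.02 4 [ 0.122  0.448  2.245 -1.29   0.178  0.08 ] poserr 0.01 rot err in die frame deg [-0.529  3.266  0.   ]
0.02 14 [ 0.128  0.424  2.258 -1.29   0.183  0.084] poserr 0.01 rot err in die frame deg [-0.433  2.65   0.   ]
0.02 34 [ 0.143  0.374  2.284 -1.29   0.195  0.093] poserr 0.0 rot err in die frame deg [-0.222  1.337  0.   ]
0.02 60 [ 0.161  0.306  2.311 -1.215  0.214  0.028] poserr 0.0 rot err in die frame deg [-0.  0.  0.]
0.1 4 [ 0.137  0.45   2.235 -1.21   0.21   0.014] poserr 0.01 rot err in die frame deg [-1.859  3.63   0.   ]
0.1 14 [ 0.141  0.425  2.249 -1.21   0.21   0.016] poserr 0.01 rot err in die frame deg [-1.538  3.052 -0.   ]
0.1 34 [ 0.148  0.374  2.276 -1.21   0.21   0.018] poserr 0.01 rot err in die frame deg [-0.849  1.819  0.   ]
0.1 60 [ 0.161  0.306  2.311 -1.21   0.214  0.023] poserr 0.0 rot err in die frame deg [-0.004  0.04  -0.   ]
pitch options
0 [ 0.122  0.446  2.246 -1.29   0.179  0.081] 0.01 [ 0.432  3.21  -0.244]
-1 [ 0.12   0.446  2.247 -1.29   0.175  0.078] 0.01 [ 0.302  2.234 -0.162]
-2 [ 0.118  0.445  2.247 -1.29   0.171  0.076] 0.0 [ 0.171  1.259 -0.087]
-3 [ 0.116  0.445  2.248 -1.29   0.168  0.074] 0.0 [ 0.039  0.282 -0.018]
-4 [ 0.112  0.443  2.241 -1.169  0.168 -0.05 ] 0.0 [ 0.  0. -0.]
-5 [ 0.107  0.442  2.231 -1.006  0.174 -0.216] 0.0 [-0. -0. -0.]
-6 [ 0.103  0.44   2.221 -0.859  0.184 -0.367] 0.0 [-0.  0. -0.]
```

```bash
cat > go2.py <<'E'
from kin import *
import sys
np.set_printoptions(precision=2,suppress=True)
D=dieR(-15.8);tilt=float(sys.argv[4]) if len(sys.argv)>4 else 23
Rt=toolR(dieR(-15.8,tilt))@Rz(np.pi)
o=monitor.get_obs();R=Ro.from_rotvec(o['orientation']).as_matrix()
T=O+D@[float(a) for a in sys.argv[1:4]]
print('t',o['t'],'tcp die',D.T@(o['ee_pos']-O),'q',o['qpos'],'F die',D.T@o['ft_force'],'w',round(o['width'],1))
print('-toolz',-R[:,2],'turn',turn(Rt,R),'shift',T-o['ee_pos'])
E
python3 go2.py 0 0 110
```

```text
t 7.8667 tcp die [ 21.25 -10.86  51.47] q [ 0.07  0.31  2.26 -0.67  0.19  2.54] F die [-1.26  0.83 -1.28] w 60.1
-toolz [-0.42  0.09  0.9 ] turn [-71.32  17.39 163.65] shift [-41.54  23.04  41.7 ]
```

View pics/scene7.png

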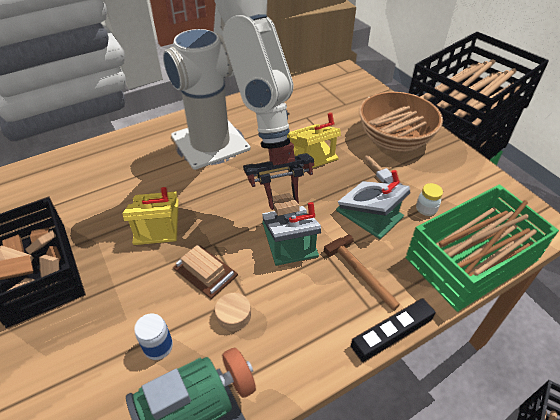

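Request:
carry_out --targets '[[[0,0,0],[-14,8,15],50],[[0,0,0],[-28,15,30],50],[[0,0,0],[-42,23,45],50],[[-2.4,0.6,5.5],[-42,23,45],50],[[-5,1.2,11.5],[-42,23,45],50],[[-7.6,1.8,17.4],[-42,23,45],50],[[-10.2,2.5,23.4],[-42,23,45],50],[[-12.7,3.1,29.2],[-42,23,45],50],[[-15.3,3.7,35.1],[-42,23,45],50],[[-17.9,4.4,41],[-42,23,45],50]]'

```text
t: 8.7
ee_pos: [456.3, 34.6, 165.4]
orientation: [2.8, 0.766, 0.568]
ft_force: [0.1, 0.3, -1.2]
width: 60.0
```

```bash
python3 go2.py 0 0 110
```

```text
t 8.7 tcp die [  1.4    0.09 113.5 ] q [ 0.14  0.15  2.3  -0.43  0.31  1.56] F die [-0.54  0.32 -1.02] w 60.0
-toolz [-0.41  0.07  0.91] turn [-53.36  13.04 122.3 ] shift [ 0.36 -0.2  -3.75]
```

Request:
carry_out --targets '[[[-2.8,0.7,6.4],[0,0,0],50],[[-5.6,1.4,12.8],[0,0,0],50],[[-8.4,2,19.2],[0,0,0],50],[[-11.2,2.7,25.6],[0,0,0],50],[[-14,3.4,32],[0,0,0],50],[[-16.7,4.1,38.3],[0,0,0],50],[[-19.5,4.8,44.7],[0,0,0],50],[[-22.3,5.4,51.1],[0,0,0],50],[[-25.1,6.1,57.5],[0,0,0],50],[[-27.9,6.8,63.9],[0,0,0],50]]'

```text
t: 9.53
ee_pos: [456.4, 34.5, 165.4]
orientation: [1.773, 2.133, 0.263]
ft_force: [-0.3, 0.1, -0.5]
width: 59.7
```

Request:
carry_out --targets '[[[-2.8,0.7,6.4],[0,0,0],50],[[-5.6,1.4,12.8],[0,0,0],50],[[-8.4,2,19.2],[0,0,0],50],[[-11.2,2.7,25.6],[0,0,0],50],[[-14,3.4,32],[0,0,0],50],[[-16.7,4.1,38.3],[0,0,0],50],[[-19.5,4.8,44.7],[0,0,0],50],[[-22.3,5.4,51.1],[0,0,0],50],[[-22.3,5.4,51.1],[0,0,0],50]]'

```text
t: 10.28
ee_pos: [456.4, 34.6, 165.3]
orientation: [0.565, 2.68, -0.032]
ft_force: [-0.4, 0.1, -0.8]
width: 60.0
```

```bash
python3 go2.py -0.5 0 40
```

```text
t 10.2833 tcp die [  1.44   0.14 113.38] q [ 0.16  0.16  2.27 -0.46  0.37 -0.6 ] F die [-0.74  0.02 -0.49] w 60.0
-toolz [-0.38  0.1   0.92] turn [-3.22  0.99  7.33] shift [ 31.46  -9.04 -65.7 ]
```

Request:
carry_out --targets '[[[-1.1,0.3,2.4],[6,-2,-13],50],[[-2.1,0.7,4.9],[12,-4,-26],50],[[-3.2,1,7.3],[18,-5,-39],50],[[-3.2,1,7.3],[25,-7,-52],50],[[-3.2,1,7.3],[31,-9,-65.5],50],[[-3.2,1,7.3],[31,-9,-65.5],50],[[-3.2,1,7.3],[31,-9,-65.5],50]]'

```text
t: 10.87
ee_pos: [487.5, 25.3, 99.0]
orientation: [0.388, 2.718, -0.076]
ft_force: [-0.4, 0.3, -1.5]
width: 59.7
```

```bash
python3 go2.py -1 0 18
python3 - <<'E'
from h import *
save('wrist','wrist8.png');im=save('scene','scene8.png')
cv2.imwrite('pics/s8c.png',cv2.resize(im[140:280,230:360,::-1],None,fx=4,fy=4,interpolation=cv2.INTER_CUBIC))
E
```

```text
t 10.8667 tcp die [-1.11 -0.38 39.63] q [ 0.12  0.35  2.25 -0.75  0.23 -0.45] F die [-1.09  0.17 -1.16] w 59.7
-toolz [-0.37  0.11  0.92] turn [-0.13 -0.1   0.42] shift [  9.96  -2.42 -19.05]
```

View pics/wrist8.png

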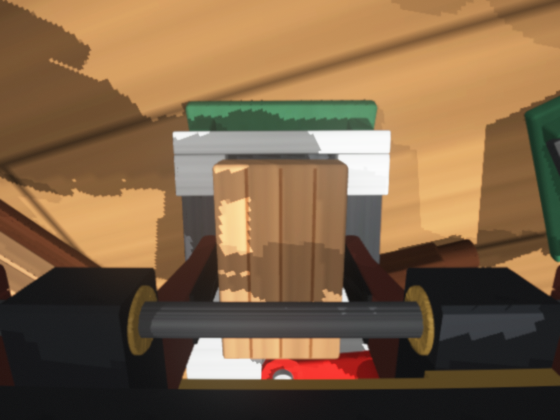

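View pics/s8c.png

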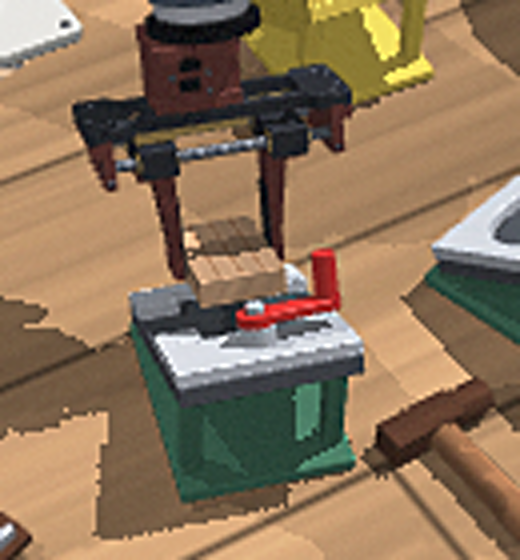

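Run:
```python
import cv2
im=cv2.imread('pics/wrist8.png')
cv2.imwrite('pics/w8c.png',cv2.resize(im[90:260,160:410],None,fx=3,fy=3,interpolation=cv2.INTER_CUBIC))
```

```text
(no output)
```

View pics/w8c.png

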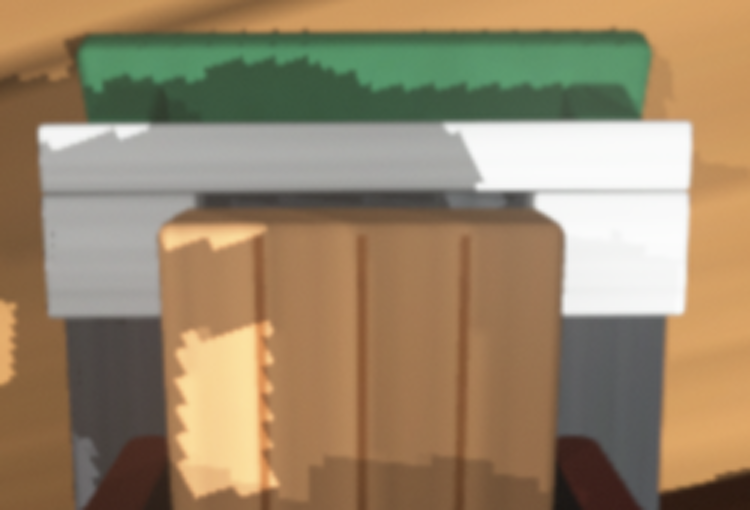

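Run:
```python
from diefit import *
d=np.array([(39,125,-65,-62),(692,122,-65,62),(42,192,-52,-62),(690,191,-52,62),(49,317,-28,-62),(685,315,-28,62),(196,193,-52,-32),(535,192,-52,32)],float)
px=d[:,:2]/3+[160-.3,90-.3];obj=np.c_[d[:,2:],np.full(len(d),10.)]
for ft in(True,False):
    x,r=fit('wrist',obj,px,ft);print(x);print(r.reshape(-1,2).T)
D=dieR(-15.8);print('offset in die frame',D.T@(x[:3]-[506.4,20.3,64.5]))
```

```text
[506.9   20.94  66.62 -16.07  28.68]
[[-0.06  0.27  0.04 -0.03 -0.25 -0.18  0.82 -0.48]
 [-0.31 -0.06  0.43  0.01  0.24  0.17 -0.2  -0.25]]
[507.07  20.89  66.07 -16.06]
[[-0.17  0.38  0.01 -0.01 -0.12 -0.3   0.81 -0.47]
 [-0.31 -0.07  0.45  0.03  0.2   0.13 -0.18 -0.24]]
offset in die frame [1.16 0.75 1.16]
```

```bash
sed -i 's/^O=.*/O=np.array([506.7,20.6,65.2])/' kin.py; sed -i 's/-15\.8/-15.9/g' go2.py; python3 go2.py -1 0 20;python3 go2.py -1 0 12|tail -1
```

```text
t 10.9667 tcp die [-0.95 -0.54 39.66] q [ 0.12  0.35  2.25 -0.75  0.23 -0.46] F die [-0.76 -0.14 -0.75] w 59.8
-toolz [-0.38  0.11  0.92] turn [-0.13 -0.01  0.27] shift [  8.98  -2.   -17.38]
-toolz [-0.38  0.11  0.92] turn [-0.13 -0.01  0.27] shift [ 12.59  -3.03 -24.45]
```

Request:
carry_out --targets '[[[-0.1,0,0.3],[4.5,-1,-8.7],50],[[-0.1,0,0.3],[9,-2,-17.4],50],[[-0.1,0,0.3],[9,-2,-17.4],50],[[-0.1,0,0.3],[11,-2.5,-21],50],[[-0.1,0,0.3],[12.6,-3,-24.5],50],[[-0.1,0,0.3],[12.6,-3,-24.5],50],[[-0.1,0,0.3],[12.6,-3,-24.5],50]]'

```text
t: 11.55
ee_pos: [500.6, 22.4, 75.2]
orientation: [0.377, 2.717, -0.077]
ft_force: [0.1, 0.7, -0.5]
width: 59.7
```

```bash
python3 go2.py -1 0 8
python3 - <<'E'
from h import *
im=save('wrist','wrist9.png');cv2.imwrite('pics/w9c.png',cv2.resize(im[90:260,160:410,::-1],None,fx=3,fy=3,interpolation=cv2.INTER_CUBIC))
E
```

```text
t 11.55 tcp die [-0.88  0.05 11.82] q [ 0.11  0.42  2.23 -0.94  0.18 -0.28] F die [-0.34  0.69 -0.43] w 59.7
-toolz [-0.38  0.11  0.92] turn [ 0.   -0.01 -0.09] shift [ 1.61 -0.51 -3.43]
```

View pics/w9c.png

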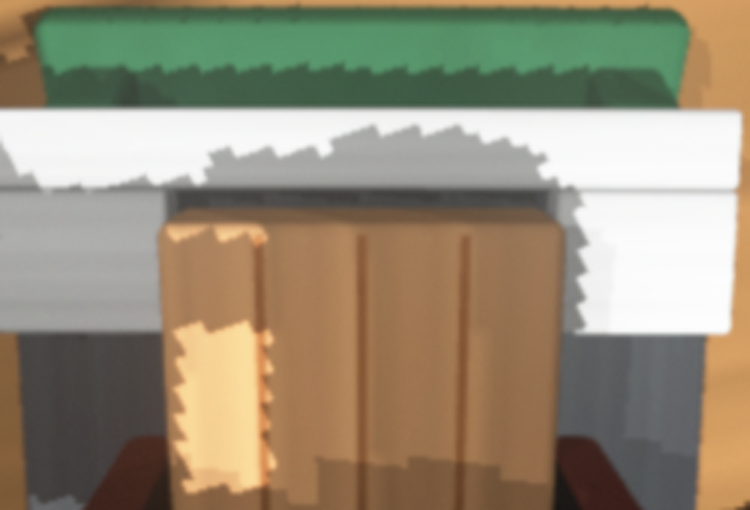

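Request:
carry_out --targets '[[[0,0,0],[0.8,-0.4,-1.7],50],[[0,0,0],[1.5,-0.8,-3.4],50],[[0,0,0],[1.5,-0.8,-3.4],50],[[0,0,0],[1.5,-0.8,-3.4],50]]'

```text
t: 11.93
ee_pos: [502.2, 21.7, 71.2]
orientation: [0.376, 2.718, -0.076]
ft_force: [-4.1, 3.6, 3.2]
width: 59.8
```

```bash
python3 go2.py -1 0 5
```

```text
t 11.9333 tcp die [-1.31 -0.14  7.53] q [ 0.11  0.43  2.23 -0.98  0.18 -0.24] F die [-2.9   2.36  5.15] w 59.8
-toolz [-0.38  0.11  0.92] turn [-0.01 -0.04 -0.13] shift [ 1.44 -0.26 -2.09]
```

Request:
carry_out --targets '[[[0,0,0],[0.3,0.2,-1.2],50],[[0,0,0],[0.8,0.1,-2.5],50],[[0,0,0],[1.2,0,-3.5],50],[[0,0,0],[1.2,0,-3.5],50]]'

```text
t: 12.27
ee_pos: [503.0, 21.6, 68.1]
orientation: [0.376, 2.717, -0.077]
ft_force: [-10.7, 3.6, 18.8]
width: 59.7
```

```bash
python3 go2.py -1 0 3;  python3 - <<'E'
from h import *
im=save('wrist','wrist10.png');cv2.imwrite('pics/w10c.png',cv2.resize(im[90:260,160:410,::-1],None,fx=3,fy=3,interpolation=cv2.INTER_CUBIC))
im=save('scene','scene10.png');cv2.imwrite('pics/s10c.png',cv2.resize(im[140:280,230:360,::-1],None,fx=4,fy=4,interpolation=cv2.INTER_CUBIC))
E
```

```text
t 12.2667 tcp die [-2.02 -0.08  4.33] q [ 0.11  0.44  2.23 -1.02  0.17 -0.2 ] F die [-1.15  0.48 21.92] w 59.7
-toolz [-0.38  0.11  0.92] turn [ 0.01 -0.02 -0.12] shift [ 1.49 -0.34 -0.7 ]
```

View pics/w10c.png

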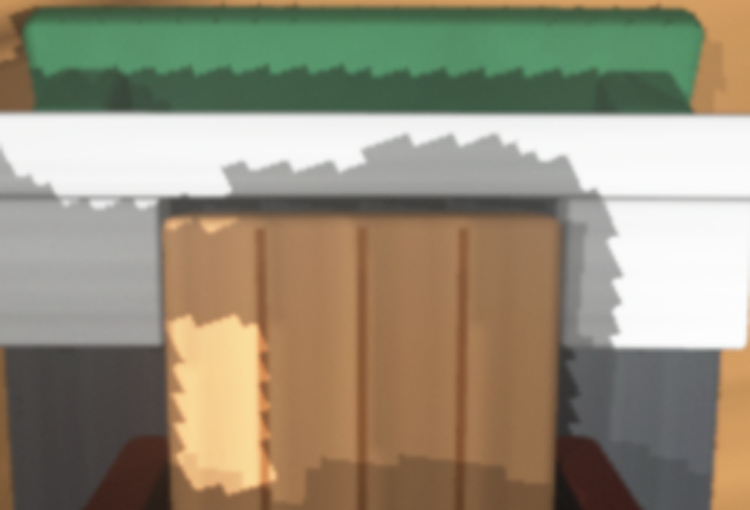

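View pics/s10c.png

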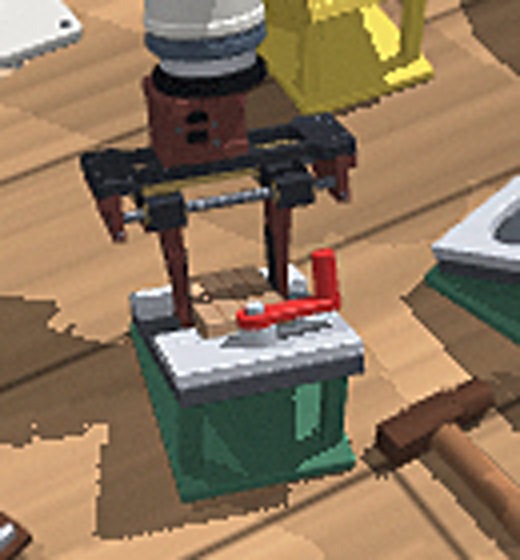

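Request:
carry_out --targets '[[[0,0,0],[-0.3,0,0.7],68],[[0,0,0],[-0.3,0,0.7],72],[[0,0,0],[-0.3,0,0.7],75],[[0,0,0],[-0.3,0,0.7],75],[[0,0,0],[-3,1,7],75],[[0,0,0],[-12,3,25],75],[[0,0,0],[-25,7,50],75],[[0,0,0],[-38,10,78],75],[[0,0,0],[-50,10,105],75],[[0,0,0],[-50,10,105],75]]'

```text
t: 13.2
ee_pos: [453.8, 31.9, 176.5]
orientation: [0.377, 2.713, -0.074]
ft_force: [1.7, -1.1, 0.4]
width: 74.9
```

```bash
python3 go2.py -1 0 3;  python3 - <<'E'
from h import *
im=save('wrist','wrist11.png')
im=save('scene','scene11.png');cv2.imwrite('pics/s11c.png',cv2.resize(im[140:280,230:360,::-1],None,fx=4,fy=4,interpolation=cv2.INTER_CUBIC))
E
```

```text
t 13.2 tcp die [  4.57  -3.63 123.61] q [ 0.15  0.13  2.27 -0.43  0.4  -0.77] F die [ 1.91 -0.64 -0.55] w 74.9
-toolz [-0.38  0.11  0.92] turn [-0.06  0.27 -0.12] shift [  50.72  -10.67 -109.1 ]
```

View pics/wrist11.png

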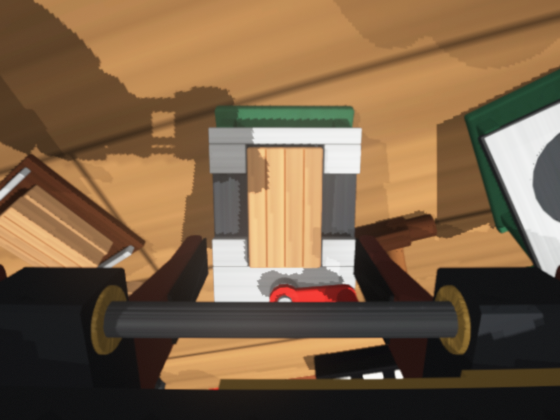

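View pics/s11c.png

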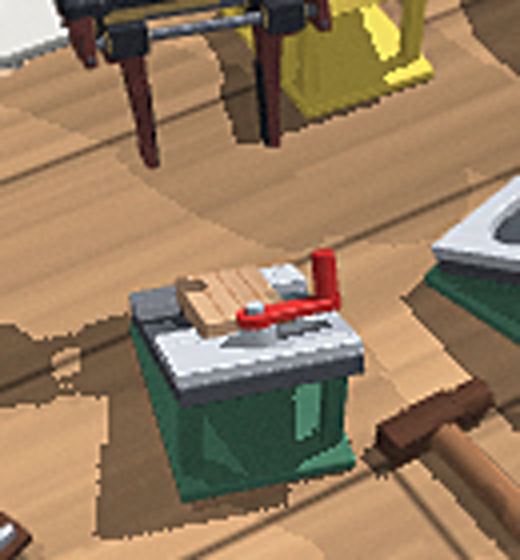

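Run:
```python
from kin import *
np.set_printoptions(precision=1,suppress=True)
D=dieR(-15.9);im=cv2.imread('pics/wrist11.png')
c=[(50,30,20),(50,-30,20),(-50,-30,20),(-50,30,20)];f=[(-65,62,10),(-65,-62,10),(-28,-62,10),(-28,62,10)]
pc=w2p('wrist',O+np.array(c,float)@D.T);pf=w2p('wrist',O+np.array(f,float)@D.T);print(pc,pf)
S=4;x0,y0=200,90
v=cv2.resize(im[y0:y0+200,x0:x0+175],None,fx=S-1,fy=S-1,interpolation=cv2.INTER_CUBIC)
for p,col in((pc,(0,0,255)),(pf,(255,0,0))): cv2.polylines(v,[np.int32((p-[x0,y0]+.3)*3)],True,col,1)
cv2.imwrite('pics/w11c.png',v)
for r in place_of('top_blank_center','wrist')[:2]: print(r['confidence'],D.T@(c2w('wrist',r['point'])-O))
```

```text
[[321.1 270.1]
 [248.6 270.1]
 [246.6 147.6]
 [323.7 147.6]] [[362.4 128.7]
 [207.6 128.6]
 [209.1 174.8]
 [360.6 174.9]]
0.59 [-4.3  2.5  7.6]
```

View pics/w11c.png

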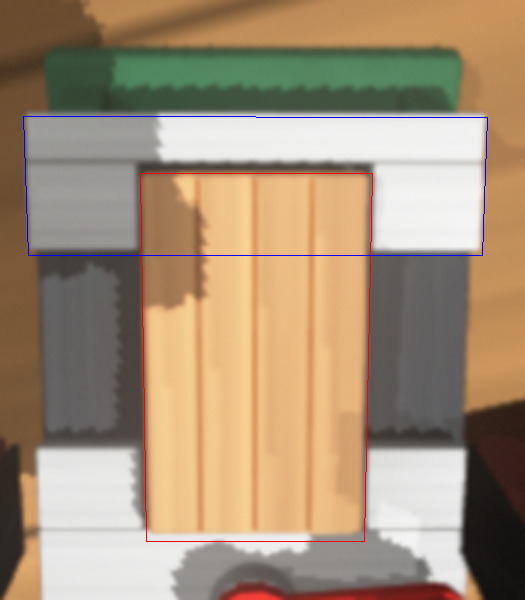

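```bash
python3 - <<'E'
from kin import *
np.set_printoptions(precision=2,suppress=True)
D=dieR(-15.9)
for tilt in(23,18,12):
  Rt=toolR(dieR(-15.9,tilt))@Rz(np.pi);a=np.array([.15,.2,2.27,-.5,.35,-.7])
  for ph in(0,45,92):
    s=np.radians(ph);T=O+D@[75-50*np.sin(s),50*np.cos(s),39]
    a,e,R=ikb(T,Rt,a);print(tilt,ph,T,a,np.linalg.norm(e),np.degrees(Ro.from_matrix(R@Rt.T).magnitude()))
E
python3 go2.py 75 50 85 18
```

```text
23 0 [566.48  55.56 134.85] [ 0.17  0.37  2.07 -0.47  0.38 -0.72] 2.5421149729252077e-13 1.6817345474032685e-15
23 45 [532.44  50.03 118.25] [ 0.17  0.36  2.15 -0.57  0.32 -0.61] 4.5341312595450677e-13 2.9184669003813695e-14
23 92 [509.87  17.88 111.39] [ 0.1   0.35  2.21 -0.6   0.26 -0.64] 9.34163008436862e-12 4.189817787046825e-10
18 0 [566.48  55.56 134.85] [ 0.15  0.38  2.01 -0.28  0.48 -0.92] 5.430161776525743e-10 1.7101395685375444e-08
18 45 [532.44  50.03 118.25] [ 0.14  0.37  2.09 -0.32  0.41 -0.87] 1.2868476258827026e-13 4.4894213864682256e-15
18 92 [509.87  17.88 111.39] [ 0.08  0.35  2.15 -0.31  0.36 -0.94] 2.649333650240089e-13 1.6669555399995256e-12
12 0 [566.48  55.56 134.85] [ 0.12  0.4   1.95 -0.14  0.61 -1.06] 5.684341886080802e-14 2.0283071314620387e-14
12 45 [532.44  50.03 118.25] [ 0.12  0.38  2.03 -0.16  0.54 -1.05] 2.3864083152242677e-13 1.2776605080420871e-12
12 92 [509.87  17.88 111.39] [ 0.05  0.37  2.09 -0.14  0.49 -1.12] 1.6077746776921858e-13 9.318792362003609e-15
t 13.35 tcp die [  2.89  -4.05 120.18] q [ 0.15  0.14  2.27 -0.44  0.4  -0.77] F die [ 0.01  0.4  -0.27] w 74.8
-toolz [-0.38  0.11  0.92] turn [ 1.37  4.82 -0.1 ] shift [91.92 30.02  2.79]
```

Request:
carry_out --targets '[[[0.3,1,0],[18,6,1],60],[[0.6,2,0],[36,12,2],45],[[0.9,3,0],[54,18,3],34],[[1.2,4,-0.1],[73,24,3],34],[[1.4,4.8,-0.1],[90,30,3],34],[[1.4,4.8,-0.1],[90,30,3],34],[[1.4,4.8,-0.1],[90,30,3],34],[[1.4,4.8,-0.1],[90,30,3],34]]'

```text
t: 14.02
ee_pos: [541.8, 60.9, 173.6]
orientation: [0.392, 2.807, -0.064]
ft_force: [-0.9, -0.3, -0.7]
width: 34.4
```

```bash
python3 go2.py 73 50 39 18;  python3 - <<'E'
from kin import *
D=dieR(-15.9)
im=save('wrist','wrist12.png')
for q in('oblong_keeper_post','oblong_keeper_pivot'):
  for r in place_of(q,'wrist')[:2]: print(q,r['confidence'],D.T@(c2w('wrist',r['point'])-O))
im=save('scene','scene12.png');cv2.imwrite('pics/s12c.png',cv2.resize(im[140:280,230:360,::-1],None,fx=4,fy=4,interpolation=cv2.INTER_CUBIC))
E
```

```text
t 14.0167 tcp die [70.99 48.39 85.06] q [ 0.17  0.28  2.04 -0.25  0.56 -0.93] F die [-0.99 -0.58 -0.22] w 34.4
-toolz [-0.29  0.09  0.95] turn [ 0.03 -0.25  0.02] shift [ 22.95  -4.87 -39.73]
oblong_keeper_post 0.74 [71.23574007 48.13160745 60.72007734]
oblong_keeper_post 0.16 [-2.44668512 -0.81366972 12.33547173]
oblong_keeper_pivot 0.88 [73.5560076   1.1520439  24.87139863]
```

View pics/wrist12.png

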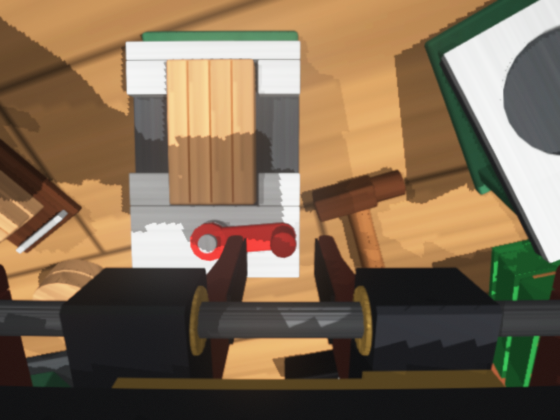

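View pics/s12c.png

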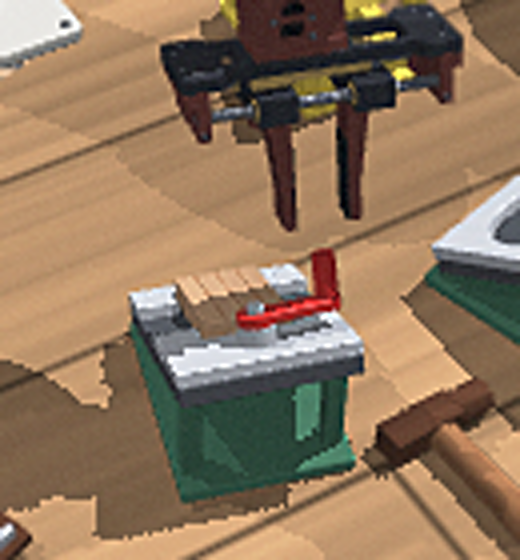

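Request:
carry_out --targets '[[[0,0,0],[6,0,-10],34],[[0,0,0],[12,-2,-20],34],[[0,0,0],[18,-4,-30],34],[[0,0,0],[23,-5,-40],34],[[0,0,0],[23,-5,-40],34],[[0,0,0],[23,-5,-40],12],[[0,0,0],[23,-5,-40],12],[[0,0,0],[23,-5,-40],12],[[0,0,0],[23,-5,-40],12],[[0,0,0],[23,-5,-40],12]]'

```text
t: 15.05
ee_pos: [565.8, 55.6, 135.7]
orientation: [0.391, 2.804, -0.064]
ft_force: [-0.0, -6.6, -2.1]
width: 15.3
```

```bash
python3 go2.py 73 50 39 18;  python3 - <<'E'
from kin import *
D=dieR(-15.9);np.set_printoptions(precision=1,suppress=True)
im=save('wrist','wrist13.png')
p=lambda ph:np.array([75-50*np.sin(np.radians(ph)),50*np.cos(np.radians(ph)),0])
for ph in range(10,101,10):print(ph,D@(p(ph)-p(0)))
E
```

```text
t 15.05 tcp die [74.76 49.88 40.05] q [ 0.15  0.37  2.01 -0.28  0.48 -0.92] F die [ 0.6  -6.31 -2.69] w 15.3
-toolz [-0.3   0.09  0.95] turn [ 0.05 -0.11 -0.01] shift [-0.99  0.41 -1.75]
10 [-7.6  1.4 -4.1]
20 [-15.3   1.2  -8. ]
30 [-23.1  -0.4 -11.7]
40 [-30.5  -3.5 -15.1]
50 [-37.4  -7.9 -18. ]
60 [-43.6 -13.6 -20.3]
70 [-48.9 -20.3 -22.1]
80 [-53.1 -27.8 -23.1]
90 [-56.2 -36.  -23.5]
100 [-57.9 -44.5 -23.1]
```

View pics/wrist13.png

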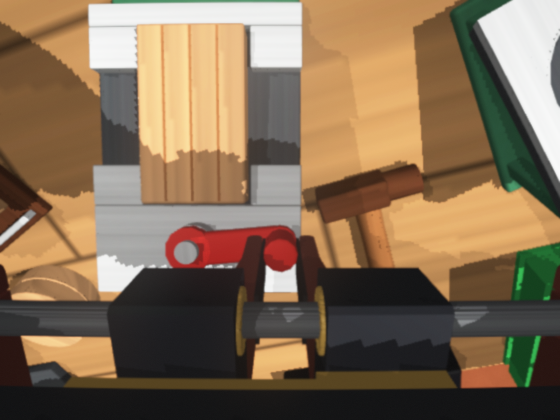

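Request:
carry_out --targets '[[[0,0,0],[-3.8,0.9,-2],12],[[0,0,0],[-7.6,1.4,-4.1],12],[[0,0,0],[-15.3,1.2,-8],12],[[0,0,0],[-23.1,-0.4,-11.7],12],[[0,0,0],[-30.5,-3.5,-15.1],12],[[0,0,0],[-37.4,-7.9,-18],12],[[0,0,0],[-37.4,-7.9,-18],12]]'

```text
t: 15.68
ee_pos: [536.8, 45.8, 122.4]
orientation: [0.387, 2.788, -0.061]
ft_force: [21.7, -33.2, 4.5]
width: 13.0
```

```bash
python3 go2.py 36.7 32.1 39 18
```

```text
t 15.6833 tcp die [46.32 32.51 40.2 ] q [ 0.14  0.36  2.09 -0.33  0.4  -0.87] F die [ 28.58 -25.97 -10.09] w 13.0
-toolz [-0.31  0.09  0.95] turn [ 0.11  0.84 -0.13] shift [-7.74  1.78 -5.58]
```

Run:
```python
from h import *
im=save('wrist','wrist14.png');im=save('scene','scene14.png');cv2.imwrite('pics/s14c.png',cv2.resize(im[140:280,230:360,::-1],None,fx=4,fy=4,interpolation=cv2.INTER_CUBIC))
```

```text
(no output)
```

View pics/wrist14.png

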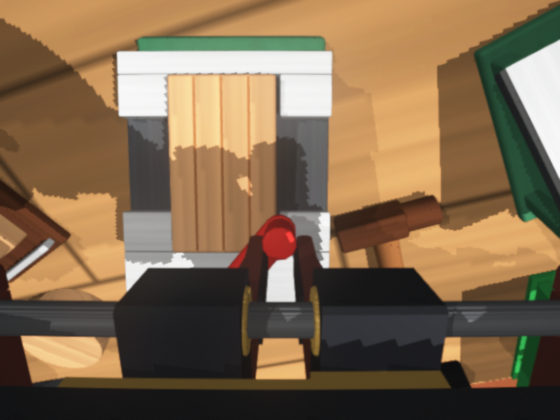

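View pics/s14c.png

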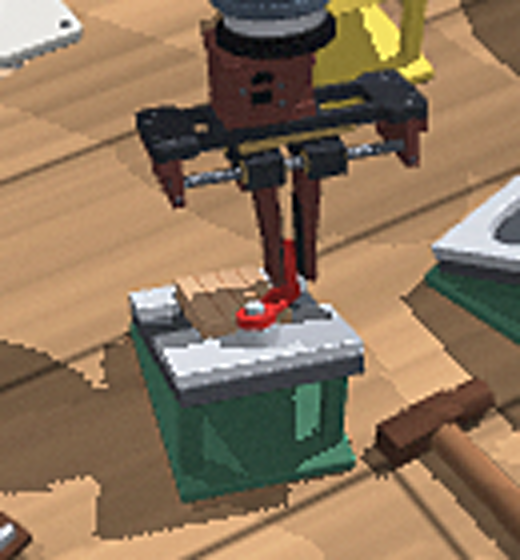

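Request:
carry_out --targets '[[[0,0,0],[2,0,0],32],[[0,0,0],[2,0,0],32],[[0,0,0],[2,0,0],32],[[0,0,0],[2,0,0],32]]'

```text
t: 16.12
ee_pos: [530.5, 48.7, 117.7]
orientation: [0.391, 2.804, -0.061]
ft_force: [-0.2, -0.5, -0.1]
width: 31.3
```

```bash
python3 go2.py 36.7 32.1 39 18
python3 - <<'E'
from kin import *
D=dieR(-15.9)
im=save('wrist','wrist15.png')
for q in('oblong_keeper_post','oblong_keeper_pivot'):
  for n in('wrist','scene','top'):
   vision.get_image(n)
   for r in place_of(q,n)[:3]:
     p=D.T@(c2w(n,r['point'])-O)
     if abs(p).max()<130: print(n,q,r['confidence'],p,np.degrees(np.arctan2(75-p[0],p[1])))
E
```

```text
t 16.1167 tcp die [38.06 33.58 39.19] q [ 0.14  0.36  2.1  -0.32  0.41 -0.87] F die [-0.11 -0.49 -0.07] w 31.3
-toolz [-0.3   0.08  0.95] turn [-0.04 -0.06 -0.01] shift [-1.48 -1.12 -0.81]
wrist oblong_keeper_post 0.66 [37.89992588 30.06548586 58.85920774] 50.97907754638624
scene oblong_keeper_post 0.66 [38.47719277 30.90154035 66.80641367] 49.76581160564059
top oblong_keeper_post 0.69 [ 0.89802152 -2.94356463 -3.25970253] 92.27477335263572
scene oblong_keeper_pivot 0.69 [72.69862558 -3.15790445 21.29874666] 143.91669455716718
top oblong_keeper_pivot 0.6 [77.17131905 -0.82049829 24.12289547] -110.70058180557015
```

View pics/wrist15.png

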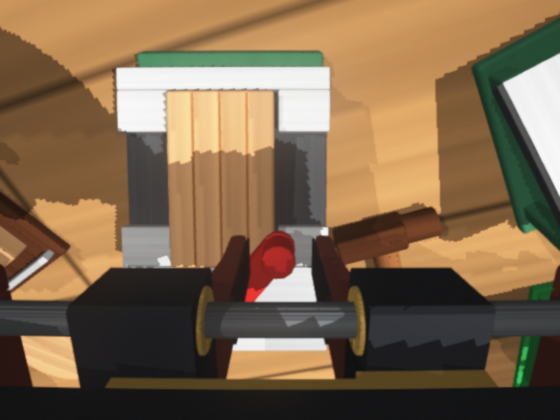

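Request:
carry_out --targets '[[[0,0,0],[-3.4,1,-1.9],22],[[0,0,0],[-5,0,-2.5],22],[[0,0,0],[-7.5,-4.6,-3.2],22],[[0,0,0],[-10,-9.2,-3.8],22],[[0,0,0],[-13,-12.5,-4.7],22],[[0,0,0],[-15.6,-15.9,-5.6],22],[[0,0,0],[-18,-19.5,-6.2],22],[[0,0,0],[-20,-23.4,-6.8],22],[[0,0,0],[-21.5,-27.5,-7],22],[[0,0,0],[-22.8,-31.6,-7],22]]'

```text
t: 17.6
ee_pos: [508.1, 16.5, 110.6]
orientation: [0.392, 2.803, -0.061]
ft_force: [-0.5, 2.6, -1.2]
width: 22.1
```

```bash
python3 go2.py 23 -3 39 18
python3 - <<'E'
from kin import *
D=dieR(-15.9)
for n in('wrist','scene'):
   vision.get_image(n)
   for r in place_of('oblong_keeper_post',n)[:3]:
     p=D.T@(c2w(n,r['point'])-O)
     if abs(p).max()<130: print(n,r['confidence'],p,np.degrees(np.arctan2(75-p[0],p[1])))
save('wrist','wrist16.png')
E
```

```text
t 17.6 tcp die [23.49 -3.54 38.93] q [ 0.07  0.35  2.16 -0.31  0.36 -0.94] F die [-1.67  2.38 -0.48] w 22.1
-toolz [-0.3   0.08  0.95] turn [-0.03 -0.04 -0.  ] shift [-0.29  0.65 -0.17]
wrist 0.66 [24.91152504 -4.37782798 59.51053377] 94.99506665146538
scene 0.6 [27.29639309 -2.54778436 67.18376642] 93.05718452429039
```

View pics/wrist16.png

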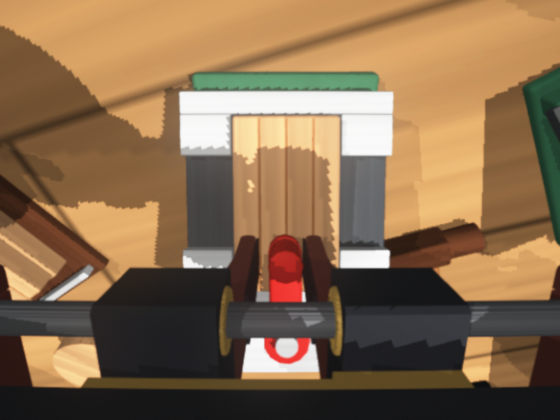

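The arm now points straight down the slope, with the hub at (287,346) and the post at (286,262). Next I open and back off.

Request:
carry_out --targets '[[[0,0,0],[0,0,0],32],[[0,0,0],[0,0,0],32],[[0,0,0],[0,0,0],32],[[0,0,0],[-4,1,12],32],[[0,0,0],[-9,3,30],32],[[0,0,0],[-16,5,55],32],[[0,0,0],[-25,8,85],32],[[0,0,0],[-33,10,110],32],[[0,0,0],[-55,12,135],32],[[0,0,0],[-75,14,150],32]]'

```text
t: 18.68
ee_pos: [433.5, 31.3, 263.1]
orientation: [0.391, 2.801, -0.06]
ft_force: [0.0, -0.2, 0.1]
width: 32.0
```

```bash
python3 go2.py 23 -3 39 18
python3 - <<'E'
from kin import *
D=dieR(-15.9)
for n in('wrist','scene','top'):
   im=save(n,n+'17.png')
   for q in('oblong_keeper_post','top_blank_center'):
    for r in place_of(q,n)[:3]:
     p=D.T@(c2w(n,r['point'])-O)
     if abs(p).max()<130: print(n,q,r['confidence'],p,np.degrees(np.arctan2(75-p[0],p[1])))
   if n=='scene':cv2.imwrite('pics/s17c.png',cv2.resize(im[140:280,230:360,::-1],None,fx=4,fy=4,interpolation=cv2.INTER_CUBIC))
E
```

```text
t 18.6833 tcp die [ 28.16  -9.77 209.13] q [ 0.13 -0.05  2.17 -0.18  0.74 -1.04] F die [ 0.09 -0.17  0.04] w 32.0
-toolz [-0.3   0.08  0.95] turn [-0.06  0.13 -0.01] shift [  74.29  -14.12 -152.63]
wrist oblong_keeper_post 0.92 [26.39668481 -1.83319994 58.34441761] 92.16003483425389
wrist top_blank_center 0.81 [-2.84625871  0.11628998 12.02628037] 89.91440924482079
scene oblong_keeper_post 0.63 [27.01263668 -6.24650932 68.52872589] 97.41648356054881
scene top_blank_center 0.75 [ 0.74980397 -4.21246071 11.68027591] 93.24709944799062
top oblong_keeper_post 0.73 [25.51556404 -2.08149033 62.96697962] 92.4086431520933
```

View pics/wrist17.png

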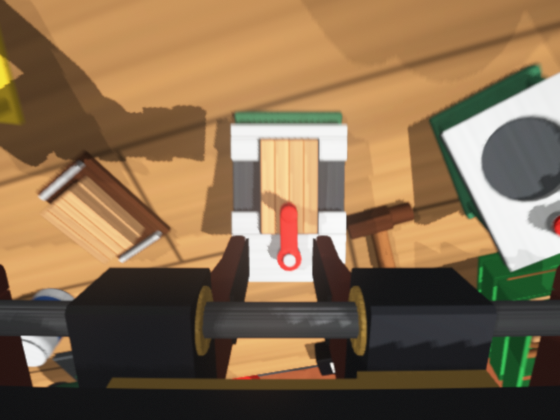

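View pics/s17c.png

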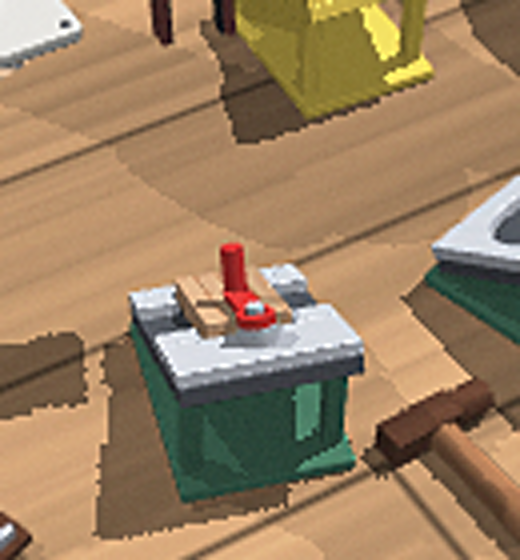

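View pics/top17.png

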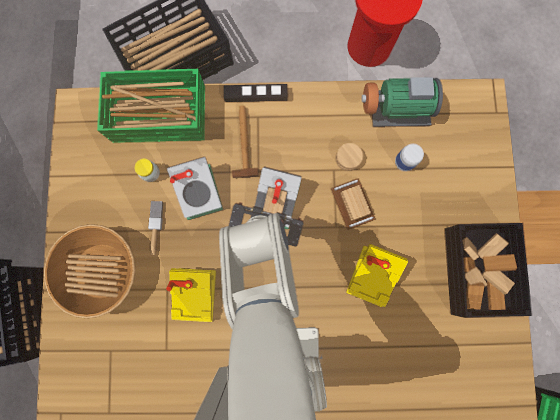

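The keeper points straight down over the seated blank: the wrist view has the hub at (289,260) and the post at (289,212). The stack and the other objects look undisturbed. I let the arm settle, then hand in.

Request:
carry_out --targets '[[[0,0,0],[0,0,0],32],[[0,0,0],[0,0,0],32],[[0,0,0],[0,0,0],32]]'

```text
t: 19.38
ee_pos: [433.2, 30.9, 260.2]
orientation: [0.392, 2.804, -0.062]
ft_force: [-0.0, -0.1, -0.2]
width: 31.7
```

```bash
python3 -c "
from workcell import order
print(order.close_job())"
```

```text
the job is handed in; nothing more can be done
None
```

I took only the top blank off the stack and laid it flat in the steel oblong die on the green stand. I then swung that die's red keeper down the slope over the blank's end, let go, backed off and handed the job in at 19.4 s; no verdict was reported.

- **Last checks:** The wrist camera put the blank's middle about 3 mm down the slope from the cavity centre, 0 mm across and 12 mm above the floor. It put the keeper at about 92° (roughly 1.6 rad). By eye, the two remaining blanks, the round die and its keeper, and the other things on the bench had not moved. The tool was clear of everything, with no force on it.
- **Disagreements:** The scene camera put the blank 4 mm off sideways and the keeper at 97°. The keeper's stop is at 1.60 rad (about 92°), so I take that as that camera's own error.
- **Half-turn:** The last joint reached its limit while I was aligning the blank, so I turned the gripper half round. The blank went in about 5° off square and was pressed flat at about 22 N.
- **Keeper slip:** My first pinch on the keeper's post slipped off at about 50°, with about 40 N at the wrist. I reopened the fingers and pushed it the rest of the way with them loosely round the post.

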